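# Lock the levelling stage and load it for drop plating

### The arm

A 6-joint arm with a two-finger parallel gripper is mounted at the origin on the work surface. World frame = base frame: x ahead of the robot, y to its left, z up, the work surface at z = 0. Lengths are in m, angles in rad, forces in N, time in s.
With the tool pointing down it reaches from about 0.3 to 0.85 m from the base axis. Payload 4.2 kg.
Tool frame: the origin (TCP) lies at the very end of the fingers, on their centre line; the grasp point (between the pads) lies 19 mm behind it; z points along the fingers, y is the direction in which the jaws open and shut (so a half turn about z gives the same grasp; the last joint's range is limited). The gripper opens to 91 mm and grips with 3 to 60 N. Pads are 32 mm wide; open, the fingers measure 118 mm over their backs; the gripper's body (76 mm by 178 mm) begins 60 mm behind the grasp point.
Start: joints at [1.127, 0.32, 1.565, -0, 1.257, -0.02], TCP at [0.236, 0.524, 0.214] pointing down, gripper open.
Joint ranges: [-3.11, 3.11], [-0.84, 2.01], [0.21, 2.61], [-1.34, 4.49], [0.05, 2.63], [-2.56, 2.56]. Speed limits (rad/s): [2.57, 2.57, 3.14, 3.14, 3.14, 3.14].

### API

Orientations are given as a rotation vector (axis times angle).
In Python, from station import env gives the robot as it stands. The module is installed in compiled form; this text tells all that it offers.
- The arm moves only by the tool servo_tool, never from a script. Its argument "deltas" is one flat list of numbers, 5 for each row, row after row: the shift along the tool's x, y, z in m, then the turn about the tool's z in degrees, then the opening, from 0 (shut) to 1 (fully open). In form: [dx, dy, dz, yaw, hand, dx, dy, dz, yaw, hand, ...]. A call has 1 to 10 rows; each row is the pose to reach, as a shift and turn from the pose commanded when the call began, along the tool's axes at that moment; what a row does not reach only later rows make up. A row lasts 1/10 s, in which the tool goes at most 50 mm and 8.59 degrees, less where a joint would pass 70% of its speed; a pose out of reach is approached as far as the arm can. A call with a gripper value outside its range is refused whole. The fingers move at their own pace and stop on an object; "squeeze" is the grip in N (left out, the last holds). Time passes only in rows, so rows that repeat a pose let the fingers close. It gives the time, the measured TCP pose, the force and the opening at its end, in the units of the state.
- env.get_state(): the state, without advancing time (a new reading comes with each control period).
- env.read_camera(name): name is "side" or "top" or "wrist"; returns (picture, depth): 384x512x3 uint8, blue, green, red; 384x512 float32, m along the optical axis (not along the pixel's ray), 0 where there is no reading.
- env.camera_info(name): a dict with "vfov" (degrees; the focal length in pixels is half the picture's height over the tangent of half this angle, whatever the lens; pixels are square), "cx", "cy" (the principal point, pixels), "rvec" (rotation vector, rad) and "tvec" (3), from world to camera coordinates, as OpenCV has them. Camera axes: x right, y down, z forward; pixel columns grow to the right and rows downward; lengths in m; the calibration is good to about 2 mm. A picture is of the moment at which its call begins: read the wrist's pose just before it. camera_info takes no time and is no camera call; for the wrist camera it gives the pose at the moment of the call.
- env.job_done(): hands the job in, once; it reports no verdict.
Trained networks look in the newest picture that a camera, given by its name, has taken for a name from the list of things; names that differ only in an ending like _2 or _b are one class to them, and where a whole thing is asked for, a point or a joint stands for the part that bears it (a point fixed in the world has none). Each returns a list of dicts, best first, with "score" (0 to 1); they miss things now and then, are a little off and sometimes report something else, mostly with a low value. They report only what shows in the picture. A call takes as long as a camera call. They do not tell look-alikes from the thing itself.
- env.recognise(query, camera): "uv" ([column, row] in pixels, amid what is visible of it).
The state is a dict: "time_s": time; "q": joint angles; "qvel": joint speeds; "effort": joint torques, N m; "tool_pos": TCP position; "tool_rot": TCP orientation; "force": force on the tool from outside, world axes, zero at the start; "torque": the same for the moment, N m; "grip_width": finger opening in m.
Only numpy, scipy, OpenCV 4.12 (cv2) and the standard library are available. Lean on these libraries where they do the work, as an engineer would, in place of code of your own. Each camera call takes 0.05 s, during which the arm holds its last target.

### The job

The stage has just been levelled: leave the bull's-eye level standing on it and the plates off it while you run both brass lock nuts clockwise down their screws until they jam against their bosses. Then put the level away in the recess of its grey case, and set every agar plate on the mat, lid up, fully home in a nest of its own on the stage. Leave the bottle, the tube rack and the pen where they are.

Things in the scene. Friction and masses are not known exactly. Their poses are not given: they have to be found in the camera images.
- stage: Levelling stage, heavy, does not shift: aluminium plate 190 mm (x) by 300 mm (y), its top 48 mm above the bench, on two levelling screws near the ends of its +y edge and one fixed foot. Four round nests 63 mm across and 5 mm deep with dark floors in its -y part. Origin on the bench under the plate's centre
- nest1 (a point): Centre of the floor of nest 1 of the stage, 43 mm above the bench, at x, y = -46, -84 mm in the stage's frame; the nest is 63 mm across, 5 mm deep; axes as the stage's
- nest2 (a point): Centre of the floor of nest 2 of the stage, 43 mm above the bench, at x, y = 46, -84 mm in the stage's frame; the nest is 63 mm across, 5 mm deep; axes as the stage's
- nest3 (a point): Centre of the floor of nest 3 of the stage, 43 mm above the bench, at x, y = -46, 8 mm in the stage's frame; the nest is 63 mm across, 5 mm deep; axes as the stage's
- nest4 (a point): Centre of the floor of nest 4 of the stage, 43 mm above the bench, at x, y = 46, 8 mm in the stage's frame; the nest is 63 mm across, 5 mm deep; axes as the stage's
- level_mark (a point): Centre of the ring engraved on the stage's top between the four nests, where the bull's-eye level stands at the start
- nut_a (a joint): Turn of lock nut A, rad: grows as it is turned clockwise seen from above, which runs it down its right-hand screw (4 mm a turn). It stops dead at 6.0, where it is jammed against its boss. It starts unlocked, 3.4 to 5.4 rad short of that. Turning takes about 0.08 N m; it stays where it is left
- nut_a_mid (a point): Centre of lock nut A (on the stage's -x side of the two): knurled brass disc, 38 mm across, 14 mm thick, red witness mark on its top, on a steel screw 18 mm across that stands on through it to 96 mm above the bench. The boss under it is 28 mm across and 10 mm high on the stage's top; the nut's centre is 65 mm above the bench when jammed, up to 4 mm higher before. z up; it turns and descends with the nut
- nut_b (a joint): Turn of lock nut B, rad: grows as it is turned clockwise seen from above, which runs it down its right-hand screw (4 mm a turn). It stops dead at 6.0, where it is jammed against its boss. It starts unlocked, 3.4 to 5.4 rad short of that. Turning takes about 0.08 N m; it stays where it is left
- nut_b_mid (a point): Centre of lock nut B (on the stage's +x side of the two): knurled brass disc, 38 mm across, 14 mm thick, red witness mark on its top, on a steel screw 18 mm across that stands on through it to 96 mm above the bench. The boss under it is 28 mm across and 10 mm high on the stage's top; the nut's centre is 65 mm above the bench when jammed, up to 4 mm higher before. z up; it turns and descends with the nut
- level_mid (a point): Bull's-eye level: black disc 34 mm across, 18 mm high, 60 g, with a green bubble window on top, loose on the stage. The point is its centre, 9 mm above its underside; z up
- case: Case of the level: fixed grey block 66 by 66 mm, 20 mm high, on the bench mat (23 mm above the bench in all), with one round recess in its top, 37 mm across and 8 mm deep. Origin at the centre of its underside
- case_seat (a point): Centre of the floor of the recess in the level's case, 12 mm above the case's underside; the recess is 8 mm deep
- mat: Green bench mat 230 mm (x) by 320 mm (y), 3 mm thick, fixed, on which plates and case stand. Origin at the centre of its underside
- dish1_mid (a point): Agar plate: closed round dish with clear lid, red agar inside, 60 mm across and 15 mm high (the lowest 3 mm are 57 mm across), 28 g, lid up. One rigid piece. Three or four such plates are present. The point is its centre, 7.5 mm above its underside; z up through the lid
- dish2_mid (a point): Agar plate: closed round dish with clear lid, red agar inside, 60 mm across and 15 mm high (the lowest 3 mm are 57 mm across), 28 g, lid up. One rigid piece. Three or four such plates are present. The point is its centre, 7.5 mm above its underside; z up through the lid
- dish3_mid (a point): Agar plate: closed round dish with clear lid, red agar inside, 60 mm across and 15 mm high (the lowest 3 mm are 57 mm across), 28 g, lid up. One rigid piece. Three or four such plates are present. The point is its centre, 7.5 mm above its underside; z up through the lid
- dish4_mid (a point): Agar plate: closed round dish with clear lid, red agar inside, 60 mm across and 15 mm high (the lowest 3 mm are 57 mm across), 28 g, lid up. One rigid piece. Three or four such plates are present. The point is its centre, 7.5 mm above its underside; z up through the lid
- reagent: Bystander: amber bottle, 58 mm across, 115 mm high. Leave alone
- tube_rack: Bystander: white rack of capped tubes, 60 by 175 mm, 84 mm high. Leave alone
- marker: Bystander: marker pen lying on the bench, 130 mm long, 12 mm thick. Leave alone
Things that resemble listed ones, but are neither listed nor needed, are in the scene too. Of the things shaped like the part that bears level_mid, the black one is meant.

How it is judged:
On the way:
1. both lock nuts are jammed against their bosses (within 0.1 rad of the stop) while the level still stands on the stage and no plate is on it (value of joint each of nut_a, nut_b above 5.9 rad and horizontal distance between level_mid and level_mark below 0.05 m and height (world z) of level_mid between 0.05 and 0.065 m and height (world z) of each of dish1_mid, dish2_mid, dish3_mid, dish4_mid below 0.04 m), for 0.3 s.
At the end, for the whole second after the job is handed in: Both nuts within 0.1 rad of their stop; the level bubble up in its case's recess (within 4 mm of its centre, 3 mm of its floor); every plate lid up in a nest (within 4 mm of its centre, 3 mm of its floor, flat to 0.06 rad); plates and level at rest (value of joint each of nut_a, nut_b above 5.9 rad and horizontal distance between level_mid and case_seat below 0.004 m and z of level_mid in the frame of case_seat below 0.012 m and angle between level_mid's own z axis and vertical below 0.1 rad and ((horizontal distance between dish1_mid and nest1 below 0.004 m and z of dish1_mid in the frame of nest1 below 0.0105 m) or (horizontal distance between dish1_mid and nest2 below 0.004 m and z of dish1_mid in the frame of nest2 below 0.0105 m) or (horizontal distance between dish1_mid and nest3 below 0.004 m and z of dish1_mid in the frame of nest3 below 0.0105 m) or (horizontal distance between dish1_mid and nest4 below 0.004 m and z of dish1_mid in the frame of nest4 below 0.0105 m)) and ((horizontal distance between dish2_mid and nest1 below 0.004 m and z of dish2_mid in the frame of nest1 below 0.0105 m) or (horizontal distance between dish2_mid and nest2 below 0.004 m and z of dish2_mid in the frame of nest2 below 0.0105 m) or (horizontal distance between dish2_mid and nest3 below 0.004 m and z of dish2_mid in the frame of nest3 below 0.0105 m) or (horizontal distance between dish2_mid and nest4 below 0.004 m and z of dish2_mid in the frame of nest4 below 0.0105 m)) and ((horizontal distance between dish3_mid and nest1 below 0.004 m and z of dish3_mid in the frame of nest1 below 0.0105 m) or (horizontal distance between dish3_mid and nest2 below 0.004 m and z of dish3_mid in the frame of nest2 below 0.0105 m) or (horizontal distance between dish3_mid and nest3 below 0.004 m and z of dish3_mid in the frame of nest3 below 0.0105 m) or (horizontal distance between dish3_mid and nest4 below 0.004 m and z of dish3_mid in the frame of nest4 below 0.0105 m)) and ((horizontal distance between dish4_mid and nest1 below 0.004 m and z of dish4_mid in the frame of nest1 below 0.0105 m) or (horizontal distance between dish4_mid and nest2 below 0.004 m and z of dish4_mid in the frame of nest2 below 0.0105 m) or (horizontal distance between dish4_mid and nest3 below 0.004 m and z of dish4_mid in the frame of nest3 below 0.0105 m) or (horizontal distance between dish4_mid and nest4 below 0.004 m and z of dish4_mid in the frame of nest4 below 0.0105 m)) and angle between each of dish1_mid, dish2_mid, dish3_mid, dish4_mid's own z axis and vertical below 0.06 rad and linear speed of each of dish1, dish2, dish3, dish4, level below 0.02 m/s); the robot touches nothing.
It fails at once if the bottle, the tube rack or the pen is moved more than 30 mm or tipped over (distance of any of reagent, tube_rack, marker from where it was at the start of the episode above 0.03 m or angle between any of reagent, tube_rack's own z axis and vertical above 0.5 rad).
Of dish1, dish2, dish3, dish4 only 3 to 4 are there at a start; the rules pass over those that are not, and their reading is None.
At some moment in a run one of dish1, dish2, dish3, dish4 may be knocked a few centimetres aside while the robot is not near it.
Once in a run the grip may slacken for a moment while it holds something.
It also fails if it takes over 210 s, if anything falls off the work surface, if the arm or the gripper's body presses on something with over 40 N, if the wrist force passes 120 N, or if a joint passes its speed limit or range.

## Working session

There is one attempt and no reset: what is moved stays moved. The work goes in short steps, Python scripts to look and compute and a tool call to move; the robot and the scene stay as the last step left them, time stands still between calls to the robot, and variables do not carry over. Pictures are saved under pics/ and viewed, and the job is handed in when it is done.

Besides the shell and the picture viewer there is one more tool, called by a JSON object that holds its "api" and its "payload", one argument or row to a line. servo_tool: Moves the arm, as the interface text tells. Its arguments: {"type":"object","properties":{"deltas":{"type":"array","items":{"type":"number"}},"squeeze":{"type":"number"}},"required":["deltas"]}

```bash
mkdir -p pics; ls
cat > h.py <<'E'
import numpy as np, cv2
from scipy.spatial.transform import Rotation as R
from station import env
def cam(name):
    i=env.camera_info(name); p,d=env.read_camera(name); return p,d,i
def f_of(i,h=384): return h/2/np.tan(np.radians(i['vfov'])/2)
def world(i,u,v,z):
    f=f_of(i); Rm=R.from_rotvec(i['rvec']).as_matrix(); t=np.array(i['tvec'])
    pc=np.array([(u-i['cx'])/f*z,(v-i['cy'])/f*z,z]); return Rm.T@(pc-t)
def ray_z(i,u,v,Z):
    f=f_of(i); Rm=R.from_rotvec(i['rvec']).as_matrix(); t=np.array(i['tvec'])
    o=-Rm.T@t; d=Rm.T@np.array([(u-i['cx'])/f,(v-i['cy'])/f,1]); return o+d*(Z-o[2])/d[2]
def proj(i,P):
    f=f_of(i); pc=R.from_rotvec(i['rvec']).as_matrix()@np.array(P)+i['tvec']
    return pc[0]/pc[2]*f+i['cx'],pc[1]/pc[2]*f+i['cy']
def cloud(i,d):
    f=f_of(i); v,u=np.mgrid[0:d.shape[0],0:d.shape[1]]
    pc=np.stack([(u-i['cx'])/f*d,(v-i['cy'])/f*d,d],-1)
    Rm=R.from_rotvec(i['rvec']).as_matrix(); return (pc-np.array(i['tvec']))@Rm
E
python3 - <<'E'
from h import *
for n in ['top','side','wrist']:
    p,d,i=cam(n); cv2.imwrite(f'pics/{n}0.png',p); print(n,i,(d>0).mean(),d[d>0].min(),d.max())
    np.savez(f'{n}0.npz',p=p,d=d)
s=env.get_state(); print({k:np.round(v,4) for k,v in s.items()})
for q in ['stage','nut_a_mid','nut_b_mid','level_mid','case','dish1_mid']:
    for c in ['top']:
        r=env.recognise(q,c); print(q,c,[(np.round(x['uv']).tolist(),round(x['score'],2)) for x in r])
E
```

```text
pics
top {'vfov': 57.95621634119453, 'cx': 259.60270123684955, 'cy': 193.48251053075896, 'rvec': array([ 2.17389756, -2.1587676 ,  0.10765982]), 'tvec': array([-0.04808078,  0.56498459,  0.88976574])} 0.9961496988932291 0.6849459 1.8242947
side {'vfov': 57.270724679797226, 'cx': 256.9163612602713, 'cy': 190.95241487727938, 'rvec': array([ 2.45953901, -0.21177169,  0.049881  ]), 'tvec': array([-0.55756988,  0.10495112,  0.83924799])} 0.9961700439453125 0.5708589 2.7911
wrist {'vfov': 64.58930959366239, 'cx': 257.546460249176, 'cy': 195.3095061213787, 'rvec': array([-2.42784399, -1.56886267, -0.22348806]), 'tvec': array([-0.57275235, -0.03216916,  0.39249502])} 0.9960123697916666 0.060656987 0.83409667
{'time_s': np.float64(0.15), 'q': array([ 1.127 ,  0.3201,  1.5654,  0.    ,  1.2574, -0.02  ]), 'qvel': array([ 0.0007, -0.0023, -0.0037,  0.0011,  0.0009, -0.0007]), 'effort': array([-3.00000e-04, -4.12776e+01, -2.32156e+01,  7.26000e-02,
        4.35000e-02, -1.00000e-04]), 'tool_pos': array([0.2363, 0.5238, 0.2133]), 'tool_rot': array([-6.607e-01, -3.071e+00,  2.000e-03]), 'force': array([ 0.6983, -0.0637,  0.974 ]), 'torque': array([-0.0172, -0.0314, -0.0107]), 'grip_width': np.float64(0.0913)}
stage top [([310.0, 196.0], 0.78), ([215.0, 218.0], 0.28)]
nut_a_mid top [([264.0, 224.0], 0.68), ([175.0, 185.0], 0.48)]
nut_b_mid top [([268.0, 171.0], 0.69), ([312.0, 197.0], 0.56)]
level_mid top [([328.0, 195.0], 0.67), ([383.0, 155.0], 0.63), ([349.0, 143.0], 0.44), ([173.0, 187.0], 0.27)]
case top [([135.0, 198.0], 0.8), ([309.0, 198.0], 0.72)]
dish1_mid top [([176.0, 218.0], 0.58)]
```

View pics/top0.png

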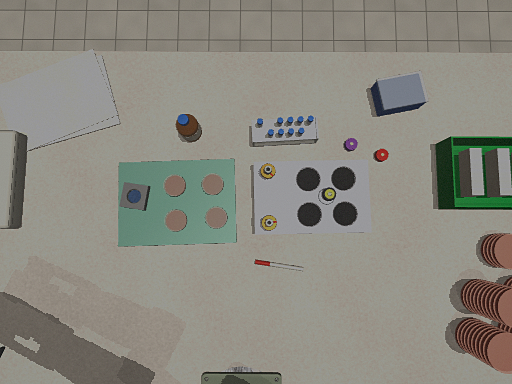

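View pics/side0.png

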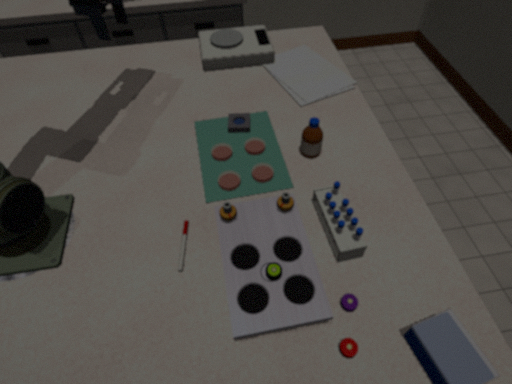

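View pics/wrist0.png

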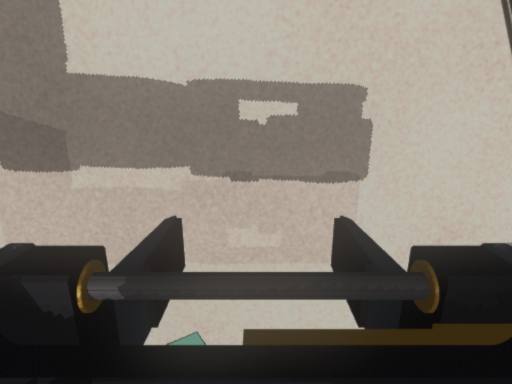

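```bash
cat > m.py <<'E'
from h import *
import sys
z=np.load('top0.npz');p,d=z['p'],z['d'];i=env.camera_info('top')
C=cloud(i,d)
f=f_of(i);print('f',f)
hsv=cv2.cvtColor(p,cv2.COLOR_BGR2HSV)
# heights at items
for n,(u,v) in dict(d1=(176,185),d2=(213,184),d3=(177,219),d4=(216,217),nA=(269,223),nB=(268,171),lev=(329,194),case=(135,196),n1=(310,214),n2=(308,179),n3=(345,213),n4=(344,178),stage=(290,195),mat=(195,200),red=(381,155)).items():
    print(n,np.round(np.array(C[v,u])*1000,1))
# stage plate: height mask
Z=C[...,2]
m=((Z>0.043)&(Z<0.053)).astype(np.uint8)
m[:, :245]=0; m[:,380:]=0; m[:150]=0
n,l,st,ce=cv2.connectedComponentsWithStats(m); k=1+np.argmax(st[1:,4]); ys,xs=np.where(l==k)
P=C[ys,xs][:,:2].astype(np.float32); r=cv2.minAreaRect(P); print('stage rect',r,'z',np.median(Z[ys,xs]))
# dark nests
g=cv2.cvtColor(p,cv2.COLOR_BGR2GRAY)
m=((g<60)).astype(np.uint8); 
n,l,st,ce=cv2.connectedComponentsWithStats(m)
for k in range(1,n):
    if 150<st[k,4]<1000 and 290<ce[k][0]<365 and 160<ce[k][1]<230: print('nest',ce[k],st[k],np.round(ray_z(i,*ce[k],0.0455)*1000,1))
big=cv2.resize(p[140:260,110:380],None,fx=2.9,fy=2.9,interpolation=cv2.INTER_CUBIC); cv2.imwrite('pics/topz.png',big)
E
python3 m.py
```

```text
f 346.6895018708302
d1 [588.4 182.1  14.3]
d2 [591.   81.3  20.1]
d3 [496.6 175.7  17.4]
d4 [502.6  71.6  18.9]
nA [486.3 -67.9  94.5]
nB [614.5 -64.8  95.6]
lev [ 561.4 -220.7   65.9]
case [557.7 291.4  15.3]
n1 [ 511.3 -175.2   43.2]
n2 [ 602.7 -170.5   44.5]
n3 [ 514.4 -265.7   44. ]
n4 [ 606.1 -264.9   43.6]
stage [ 559.9 -123.1   48.3]
mat [549.  131.8   2.7]
red [ 673.7 -372.6   17.4]
stage rect ((0.5572956800460815, -0.1788696050643921), (0.19012682139873505, 0.3004024624824524), 1.5641242265701294) z 0.04707584154084024
nest [342.71186441 178.25181598] [332 167  23  23 413] [ 605.1 -261.1   45.5]
nest [307.63080685 179.06601467] [297 168  23  23 409] [ 602.3 -169.4   45.5]
nest [308.86634845 214.15990453] [298 203  23  23 419] [ 510.7 -172.    45.5]
nest [344.39764706 213.35529412] [333 202  24  24 425] [ 513.4 -263.8   45.5]
```

```bash
echo
```

```text
(no output)
```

View pics/topz.png

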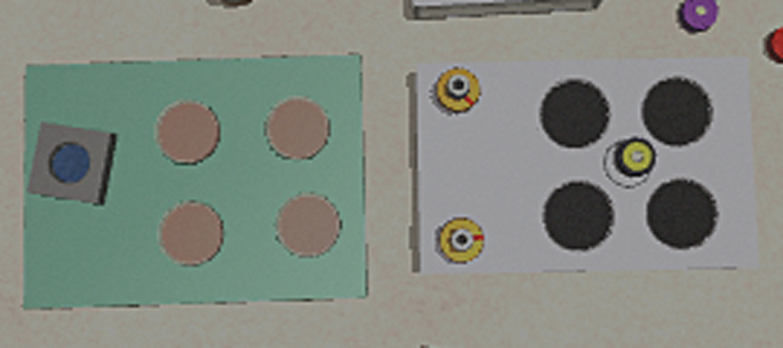

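```bash
cat >> h.py <<'E'
def dl(target,yaw=0.0,st=None):
    "deltas (tool frame) from measured pose to world TCP target; yaw deg of tool z turn to add"
    s=st or env.get_state(); Rm=R.from_rotvec(s['tool_rot']).as_matrix()
    v=Rm.T@(np.array(target)-s['tool_pos'])
    print('t',round(float(s['time_s']),2),'delta tool',np.round(v,4),'dist',round(np.linalg.norm(v),3),'tool_y dir deg',round(np.degrees(np.arctan2(Rm[1,1],Rm[0,1])),1),'q6 deg',round(np.degrees(s['q'][5]),1),'tilt',round(np.degrees(np.arccos(-Rm[2,2])),2))
    return v
E
python3 - <<'E'
from h import *
for cn,wins in [('top',[(240,300,200,240),(240,300,150,190)]),('side',[(210,250,195,230),(270,305,185,215)])]:
    z=np.load(cn+'0.npz');i=env.camera_info(cn);C=cloud(i,z['d'])
    for a,b,c,e in wins:
        W=C[c:e,a:b].reshape(-1,3)
        q=W[(W[:,2]>.086)&(W[:,2]<.11)]; r=W[(W[:,2]>.066)&(W[:,2]<.080)]
        print(cn,len(q),q.mean(0)*1000,cv2.minEnclosingCircle(q[:,:2].astype(np.float32)), len(r),cv2.minEnclosingCircle(r[:,:2].astype(np.float32)),np.median(r[:,2]))
dl([.486,-.068,.21])
i=env.camera_info('wrist');s=env.get_state();Rm=R.from_rotvec(s['tool_rot']).as_matrix()
Rc=R.from_rotvec(i['rvec']).as_matrix();o=-Rc.T@i['tvec'];print('cam in tool',Rm.T@(o-s['tool_pos']),'axes',Rm.T@Rc.T)
E
```

```text
top 48 [488.10508647 -67.28992259  95.00310777] ((0.4883020520210266, -0.06748759746551514), 0.009610338136553764) 137 ((0.48794323205947876, -0.06705774366855621), 0.01947537250816822) 0.07423413798048925
top 47 [619.01499515 -63.69479549  94.89969927] ((0.6195369362831116, -0.06357274949550629), 0.009295176714658737) 129 ((0.6200670599937439, -0.06369484215974808), 0.019917858764529228) 0.07334483857041693
side 69 [487.78857892 -69.5911416   94.82658001] ((0.48690998554229736, -0.06737326085567474), 0.010277495719492435) 163 ((0.4879443049430847, -0.06795274466276169), 0.01983094960451126) 0.07502395404123101
side 67 [619.14343309 -66.90127476  94.5204713 ] ((0.6193782091140747, -0.06585273146629333), 0.009836374782025814) 151 ((0.6195331811904907, -0.06545775383710861), 0.019715307280421257) 0.07452090911905684
t 0.45 delta tool [-0.471  -0.4371  0.0039] dist 0.643 tool_y dir deg 65.7 q6 deg -1.1 tilt 0.0
cam in tool [ 0.08029838 -0.00106533 -0.17082056] axes [[ 1.50754207e-06 -9.59079262e-01 -2.83137720e-01]
 [ 9.99999410e-01  3.09101483e-04 -1.04170254e-03]
 [ 1.08659359e-03 -2.83137551e-01  9.59078697e-01]]
```

{"api": "servo_tool", "payload": {
  "deltas": [-0.036,-0.033,0,-6,1,-0.072,-0.066,0,-12,1,-0.108,-0.1,0,-18,1,-0.144,-0.133,0,-24,1,-0.18,-0.167,0,-30,1,-0.216,-0.2,0,-36,1,-0.252,-0.234,0,-42,1,-0.288,-0.267,0,-48,1,-0.324,-0.3,0,-54,1,-0.36,-0.334,0,-60,1]
}}

```text
time_s: 1.45
tool_pos: [0.4278, 0.0698, 0.2143]
tool_rot: [-0.97, 2.987, 0.0]
force: [1.5, 0.0, -0.1]
grip_width: 0.0909
```

```bash
python3 -c "
from h import *
dl([.488,-.0675,.17])"
```

```text
t 1.45 delta tool [ 0.032  -0.1465  0.0443] dist 0.156 tool_y dir deg 126.0 q6 deg -118.2 tilt 0.08
```

{"api": "servo_tool", "payload": {
  "deltas": [0.008,-0.036,0.01,-3,1,0.016,-0.072,0.02,-5,1,0.024,-0.11,0.03,-6,1,0.032,-0.146,0.044,-6,1,0.032,-0.146,0.044,-6,1,0.032,-0.146,0.044,-6,0.65]
}}

```text
time_s: 2.05
tool_pos: [0.4863, -0.0659, 0.1696]
tool_rot: [1.116, -2.936, -0.002]
force: [0.1, 0.2, 0.1]
grip_width: 0.0859
```

Run:
```python
from h import *
dl([.488,-.0675,.06])
p,d,i=cam('wrist'); cv2.imwrite('pics/w1.png',p); np.savez('w1.npz',p=p,d=d)
C=cloud(i,d)
m=(C[...,2]>.088)&(C[...,2]<.102); q=C[m]; q=q[np.hypot(q[:,0]-.488,q[:,1]+.0675)<.03]; print(len(q),cv2.minEnclosingCircle(q[:,:2].astype(np.float32)),q.mean(0))
m=(C[...,2]>.066)&(C[...,2]<.082); q=C[m]; q=q[np.hypot(q[:,0]-.488,q[:,1]+.0675)<.03]; print(len(q),cv2.minEnclosingCircle(q[:,:2].astype(np.float32)),np.median(q[:,2]))
```

```text
t 2.05 delta tool [-0.0003 -0.0025  0.1096] dist 0.11 tool_y dir deg 131.6 q6 deg -140.7 tilt 0.08
409 ((0.48762258887290955, -0.06978796422481537), 0.009459828026592731) [ 0.48685912 -0.070225    0.09545551]
926 ((0.48770299553871155, -0.0694466084241867), 0.019960056990385056) 0.07475404021428615
```

View pics/w1.png

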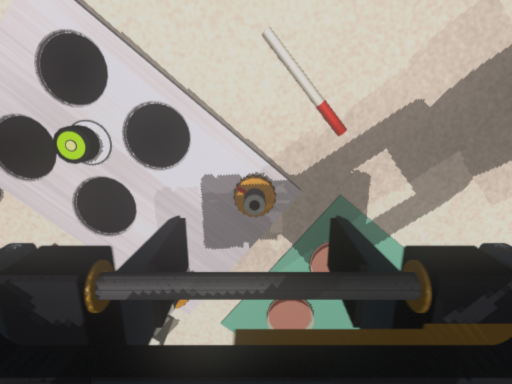

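Run:
```python
from h import *
dl([.4878,-.0685,.057])
```

```text
t 2.1 delta tool [ 0.001  -0.0036  0.113 ] dist 0.113 tool_y dir deg 131.7 q6 deg -140.7 tilt 0.04
```

{"api": "servo_tool", "payload": {
  "deltas": [0.001,-0.003,0.04,0,0.65,0.001,-0.003,0.08,0,0.65,0.001,-0.003,0.105,0,0.65,0.001,-0.003,0.113,0,0.65,0.001,-0.003,0.113,0,0.65],
  "squeeze": 15
}}

```text
time_s: 2.6
tool_pos: [0.4874, -0.0675, 0.0568]
tool_rot: [1.12, -2.934, -0.001]
force: [-0.2, -0.0, -0.7]
grip_width: 0.0592
```

Run:
```python
from h import *
dl([.4878,-.0685,.057])
p,d,i=cam('wrist'); cv2.imwrite('pics/w2.png',p)
dl([.4878,-.0685,.057])
```

```text
t 2.6 delta tool [ 0.0003 -0.001  -0.0002] dist 0.001 tool_y dir deg 131.8 q6 deg -141.0 tilt 0.07
t 2.65 delta tool [ 0.0009 -0.0001  0.0009] dist 0.001 tool_y dir deg 131.8 q6 deg -141.0 tilt 0.08
```

View pics/w2.png

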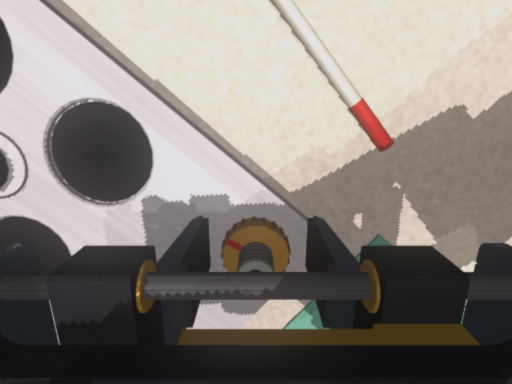

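{"api": "servo_tool", "payload": {
  "deltas": [0,0,0,0,0.3,0,0,0,0,0.3,0,0,0,0,0.3,0,0,0,0,0.3,0,0,0,0,0.3,0,0,0,0,0.3],
  "squeeze": 15
}}

```text
time_s: 3.25
tool_pos: [0.4882, -0.0683, 0.0577]
tool_rot: [-1.118, 2.935, -0.0]
force: [-0.5, 2.2, 6.9]
grip_width: 0.0377
```

{"api": "servo_tool", "payload": {
  "deltas": [0,0,0.0001,8,0.3,0,0,0.0002,16,0.3,0,0,0.0003,24,0.3,0,0,0.0004,32,0.3,0,0,0.0005,40,0.3,0,0,0.0006,48,0.3,0,0,0.0007,56,0.3,0,0,0.0008,64,0.3,0,0,0.0009,72,0.3,0,0,0.001,80,0.3]
}}

```text
time_s: 4.25
tool_pos: [0.4872, -0.0675, 0.0558]
tool_rot: [-1.039, -2.963, -0.002]
force: [-0.4, 4.9, 1.2]
grip_width: 0.0373
```

Run:
```python
from h import *
dl([.4878,-.0685,.057]);s=env.get_state();print(s['torque'],s['force'],s['grip_width'])
p,d,i=cam('wrist'); cv2.imwrite('pics/w3.png',p)
```

```text
t 4.25 delta tool [-0.0011 -0.0004 -0.0012] dist 0.002 tool_y dir deg 51.3 q6 deg -60.7 tilt 0.13
[0.91267339 0.07334755 0.04174378] [-0.42488284  4.86908296  1.16229411] 0.03728643485444943
```

View pics/w3.png

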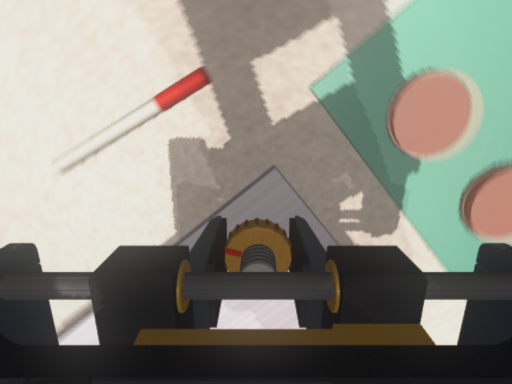

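{"api": "servo_tool", "payload": {
  "deltas": [0,0,0.0001,8,0.3,0,0,0.0002,16,0.3,0,0,0.0003,24,0.3,0,0,0.0004,32,0.3,0,0,0.0005,40,0.3,0,0,0.0006,48,0.3,0,0,0.0007,56,0.3,0,0,0.0008,64,0.3,0,0,0.0009,72,0.3,0,0,0.001,80,0.3]
}}

```text
time_s: 5.3
tool_pos: [0.4888, -0.0672, 0.055]
tool_rot: [-2.7, -1.604, -0.005]
force: [3.0, 7.2, -2.2]
grip_width: 0.0375
```

Run:
```python
from h import *
dl([.4878,-.0685,.057]);s=env.get_state();print(s['torque'],s['force'],s['grip_width'])
p,d,i=cam('wrist'); cv2.imwrite('pics/w4.png',p)
```

```text
t 5.3 delta tool [-0.0016 -0.0003 -0.002 ] dist 0.003 tool_y dir deg -28.6 q6 deg 19.2 tilt 0.18
[ 1.11994653 -0.33448944  0.11395742] [ 3.04857685  7.1999327  -2.15709269] 0.037476410421742774
```

View pics/w4.png

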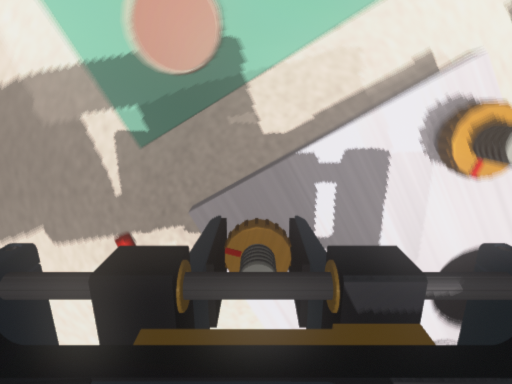

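{"api": "servo_tool", "payload": {
  "deltas": [0,0,0.0001,8,0.3,0,0,0.0002,16,0.3,0,0,0.0003,24,0.3,0,0,0.0004,32,0.3,0,0,0.0005,40,0.3,0,0,0.0006,48,0.3]
}}

```text
time_s: 5.95
tool_pos: [0.4895, -0.068, 0.0545]
tool_rot: [-3.12, -0.368, -0.006]
force: [3.3, 3.5, -2.4]
grip_width: 0.0376
```

Run:
```python
from h import *
dl([.4878,-.0685,.057]);s=env.get_state();print(s['torque'],s['force'],s['grip_width'])
```

```text
t 5.95 delta tool [-0.0017  0.0001 -0.0025] dist 0.003 tool_y dir deg -76.5 q6 deg 67.2 tilt 0.21
[ 0.67326059 -0.45149606  0.09426223] [ 3.34064462  3.49756553 -2.449616  ] 0.03759877704962919
```

{"api": "servo_tool", "payload": {
  "deltas": [0,0,0.0001,8,0.3,0,0,0.0002,16,0.3,0,0,0.0003,24,0.3,0,0,0.0004,32,0.3]
}}

```text
time_s: 6.35
tool_pos: [0.4894, -0.0686, 0.0541]
tool_rot: [-3.101, 0.505, -0.006]
force: [2.7, 0.2, -1.0]
grip_width: 0.0377
```

Run:
```python
from h import *
dl([.4878,-.0685,.057]);s=env.get_state();print(s['torque'],s['force'],s['grip_width'])
p,d,i=cam('wrist'); cv2.imwrite('pics/w5.png',p)
```

```text
t 6.35 delta tool [-0.0016  0.0004 -0.0029] dist 0.003 tool_y dir deg -108.5 q6 deg 99.2 tilt 0.2
[ 0.13897318 -0.32535095  0.05563884] [ 2.65922634  0.22797658 -1.00784001] 0.03772254966351662
```

View pics/w5.png

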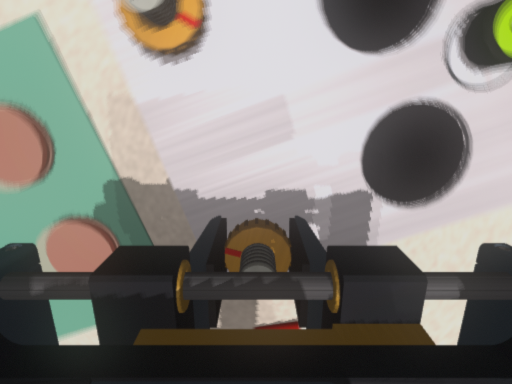

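{"api": "servo_tool", "payload": {
  "deltas": [0,0,0.0001,8,0.3,0,0,0.0002,16,0.3,0,0,0.0003,24,0.3,0,0,0.0004,32,0.3,0,0,0.0005,40,0.3]
}}

```text
time_s: 6.9
tool_pos: [0.4888, -0.0692, 0.0537]
tool_rot: [2.743, -1.531, 0.004]
force: [-0.2, 2.0, 0.6]
grip_width: 0.0375
```

Run:
```python
from h import *
dl([.4878,-.0685,.057]);s=env.get_state();print(s['torque'],s['force'],s['grip_width'])
p,d,i=cam('wrist'); cv2.imwrite('pics/w6.png',p[200:300])
```

```text
t 6.9 delta tool [-0.0012  0.0005 -0.0033] dist 0.004 tool_y dir deg -148.3 q6 deg 139.0 tilt 0.15
[0.49170995 0.19471666 0.41927451] [-0.22995398  1.97832894  0.6490682 ] 0.03754673671912213
```

View pics/w6.png

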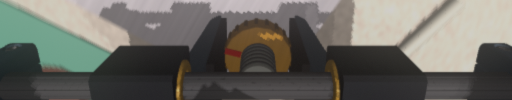

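{"api": "servo_tool", "payload": {
  "deltas": [0,0,0,3,0.3,0,0,0,4,0.3]
}}

```text
time_s: 7.15
tool_pos: [0.4882, -0.0684, 0.0536]
tool_rot: [-2.692, 1.619, -0.001]
force: [1.9, 2.8, 1.1]
grip_width: 0.0376
```

Run:
```python
from h import *
dl([.4878,-.0685,.057]);s=env.get_state();print(s['torque'],s['force'],s['grip_width'])
p,d,i=cam('wrist'); cv2.imwrite('pics/w7.png',p[200:300])
```

```text
t 7.15 delta tool [-0.0001  0.0004 -0.0034] dist 0.003 tool_y dir deg -152.0 q6 deg 142.7 tilt 0.06
[ 0.49591282 -0.1527265   0.45681143] [1.89993869 2.82570412 1.12297599] 0.03755678417532618
```

View pics/w7.png

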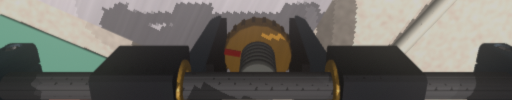

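{"api": "servo_tool", "payload": {
  "deltas": [0,0,0,0,0.65,0,0,0,0,0.65,0,0,-0.001,0,0.65,0,0,-0.04,-6,0.65,0,0,-0.08,-14,0.65,0,0,-0.115,-22,0.65,0,0,-0.115,-30,0.65,0,0,-0.115,-38,0.65,0,0,-0.115,-46,0.65]
}}

```text
time_s: 8.1
tool_pos: [0.4875, -0.0686, 0.1688]
tool_rot: [3.111, -0.435, 0.0]
force: [0.6, 0.2, -0.9]
grip_width: 0.0596
```

Run:
```python
from h import *
dl([.6195,-.0647,.17])
p,d,i=cam('wrist'); cv2.imwrite('pics/w8.png',p)
C=cloud(i,d)
for c in [(.488,-.068),(.6195,-.0647)]:
  for a,b in [(.088,.102),(.064,.082)]:
    m=(C[...,2]>a)&(C[...,2]<b); q=C[m]; q=q[np.hypot(q[:,0]-c[0],q[:,1]-c[1])<.03]
    if len(q)>20: print(len(q),cv2.minEnclosingCircle(q[:,:2].astype(np.float32)),np.median(q[:,2]))
p,d,i=cam('top');C=cloud(i,d)
for c in [(.488,-.068),(.6195,-.0647)]:
  for a,b in [(.088,.102),(.064,.082)]:
    m=(C[...,2]>a)&(C[...,2]<b); q=C[m]; q=q[np.hypot(q[:,0]-c[0],q[:,1]-c[1])<.03]
    if len(q)>20: print('top',len(q),cv2.minEnclosingCircle(q[:,:2].astype(np.float32)),np.median(q[:,2]))
```

```text
t 8.1 delta tool [ 0.1259 -0.04   -0.0012] dist 0.132 tool_y dir deg -105.9 q6 deg 96.6 tilt 0.01
410 ((0.4878908395767212, -0.0693969652056694), 0.009462490677833557) 0.0960828454481301
897 ((0.4877111613750458, -0.06931095570325851), 0.01997964270412922) 0.07196575864178903
616 ((0.619301438331604, -0.06615027040243149), 0.009636882692575455) 0.09605575389343304
1390 ((0.6193761229515076, -0.06589832901954651), 0.019980594515800476) 0.07419364314482646
top 45 ((0.6196572184562683, -0.06354697793722153), 0.00917248334735632) 0.09496713074846537
top 133 ((0.6198331713676453, -0.06372974812984467), 0.019756248220801353) 0.07351436789197899
```

View pics/w8.png

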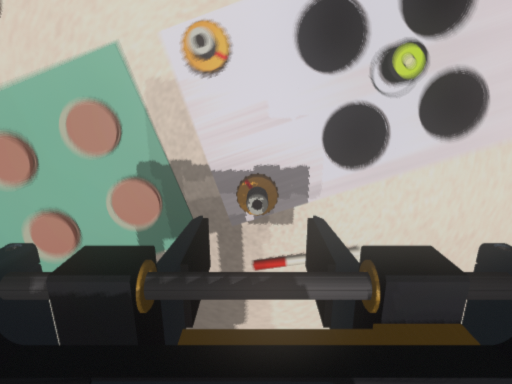

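{"api": "servo_tool", "payload": {
  "deltas": [0.03,-0.01,0,-8,0.65,0.06,-0.02,0,-16,0.65,0.09,-0.03,0,-24,0.65,0.12,-0.038,0,-32,0.65,0.126,-0.04,0,-40,0.65,0.126,-0.04,0,-48,0.65,0.126,-0.04,0,-56,0.65,0.126,-0.04,0,-64,0.65,0.126,-0.04,0,-72,0.65,0.126,-0.04,0,-80,0.65]
}}

```text
time_s: 9.2
tool_pos: [0.6196, -0.0655, 0.168]
tool_rot: [-2.666, -1.661, 0.001]
force: [0.1, -0.6, 0.4]
grip_width: 0.0592
```

{"api": "servo_tool", "payload": {
  "deltas": [0,0,0,-8,0.65,0,0,0,-16,0.65,0,0,0,-24,0.65,0,0,0,-32,0.65,0,0,0,-40,0.65,0,0,0,-48,0.65,0,0,0,-56,0.65,0,0,0,-64,0.65,0,0,0,-72,0.65,0,0,0,-80,0.65]
}}

```text
time_s: 10.2
tool_pos: [0.6196, -0.0655, 0.1681]
tool_rot: [-0.974, -2.986, 0.0]
force: [-0.5, -0.1, 0.6]
grip_width: 0.0595
```

{"api": "servo_tool", "payload": {
  "deltas": [0,0,0,-8,0.65,0,0,0,-16,0.65,0,0,0,-24,0.65,0,0,0,-32,0.65,0,0,0,-40,0.65,0,0,0,-48,0.65,0,0,0,-56,0.65,0,0,0,-64,0.65,0,0,0,-67,0.65,0,0,0,-67,0.65]
}}

```text
time_s: 11.2
tool_pos: [0.6197, -0.0655, 0.1681]
tool_rot: [0.828, -3.03, -0.0]
force: [-0.9, 0.1, -0.1]
grip_width: 0.0596
```

Run:
```python
from h import *
dl([.6194,-.0652,.057])
p,d,i=cam('wrist'); cv2.imwrite('pics/w9.png',p)
C=cloud(i,d)
for c in [(.488,-.068),(.6195,-.0647)]:
  for a,b in [(.088,.102),(.064,.082)]:
    m=(C[...,2]>a)&(C[...,2]<b); q=C[m]; q=q[np.hypot(q[:,0]-c[0],q[:,1]-c[1])<.03]
    if len(q)>20: print(len(q),cv2.minEnclosingCircle(q[:,:2].astype(np.float32)),np.median(q[:,2]))
```

```text
t 11.2 delta tool [0.     0.0003 0.1111] dist 0.111 tool_y dir deg 120.6 q6 deg -127.7 tilt 0.05
607 ((0.48820197582244873, -0.06954269111156464), 0.009499723091721535) 0.09605319627575963
1287 ((0.4877699911594391, -0.06957556307315826), 0.020055679604411125) 0.07195553709726261
408 ((0.6194274425506592, -0.06617073714733124), 0.009504290297627449) 0.0959984996835073
947 ((0.6199275851249695, -0.06605078279972076), 0.02011537179350853) 0.07410465282307428
```

View pics/w9.png

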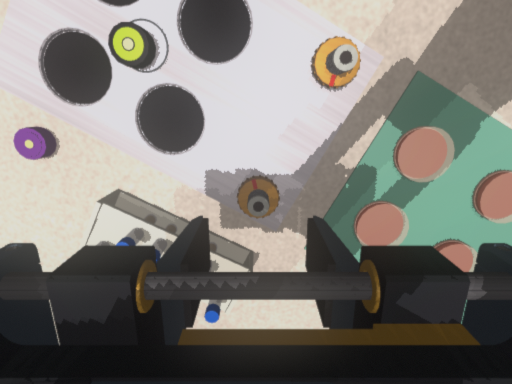

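Run:
```python
from h import *
z=np.load('top0.npz');C=cloud(env.camera_info('top'),z['d'])
q=C[(C[...,2]>.055)&(C[...,0]>.64)&(C[...,0]<.8)&(abs(C[...,1]+.12)<.15)]
r=np.hypot(q[:,0]-.6195,q[:,1]+.065);print(r.min(),q[r.argmin()],q[:,0].min(),q[:,2].max())
```

```text
0.09198820365740945 [ 0.71146361 -0.06712716  0.08397561] 0.7114018274646646 0.08687691756701117
```

{"api": "servo_tool", "payload": {
  "deltas": [0,0,0.04,0,0.6,0,0,0.08,0,0.6,0,0,0.105,0,0.6,0,0,0.111,0,0.6,0,0,0.111,0,0.6,0,0,0.111,0,0.3,0,0,0.111,0,0.3,0,0,0.111,0,0.3,0,0,0.111,0,0.3,0,0,0.111,0,0.3],
  "squeeze": 15
}}

```text
time_s: 12.25
tool_pos: [0.6206, -0.0646, 0.059]
tool_rot: [-0.831, 3.027, 0.001]
force: [-1.1, 4.3, 6.2]
grip_width: 0.0374
```

{"api": "servo_tool", "payload": {
  "deltas": [0,0,0.0001,8,0.3,0,0,0.0002,16,0.3,0,0,0.0003,24,0.3,0,0,0.0004,32,0.3,0,0,0.0005,40,0.3,0,0,0.0006,48,0.3,0,0,0.0007,56,0.3,0,0,0.0008,64,0.3,0,0,0.0009,72,0.3,0,0,0.001,80,0.3]
}}

```text
time_s: 13.25
tool_pos: [0.6205, -0.0652, 0.0581]
tool_rot: [1.317, 2.85, 0.001]
force: [-1.8, 2.2, 6.7]
grip_width: 0.0378
```

{"api": "servo_tool", "payload": {
  "deltas": [0,0,0.0001,8,0.3,0,0,0.0002,16,0.3,0,0,0.0003,24,0.3,0,0,0.0004,32,0.3,0,0,0.0005,40,0.3,0,0,0.0006,48,0.3,0,0,0.0007,56,0.3,0,0,0.0008,64,0.3,0,0,0.0009,72,0.3,0,0,0.001,80,0.3]
}}

```text
time_s: 14.25
tool_pos: [0.62, -0.0652, 0.0571]
tool_rot: [2.842, 1.338, 0.001]
force: [-2.5, 2.8, 8.9]
grip_width: 0.0375
```

Run:
```python
from h import *
dl([.6194,-.0652,.057]);s=env.get_state();print(s['torque'],s['force'],s['grip_width'])
p,d,i=cam('wrist'); cv2.imwrite('pics/w10.png',p[200:300])
```

```text
t 14.25 delta tool [-0.0004 -0.0004  0.0001] dist 0.001 tool_y dir deg -39.6 q6 deg 32.5 tilt 0.06
[0.41745179 0.67574617 0.05914816] [-2.50849633  2.75152194  8.88405574] 0.037458612147144625
```

View pics/w10.png

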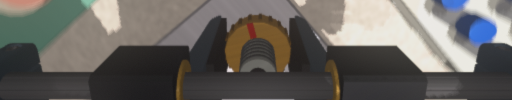

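{"api": "servo_tool", "payload": {
  "deltas": [0,0,0.0001,8,0.3,0,0,0.0002,16,0.3,0,0,0.0003,24,0.3,0,0,0.0004,32,0.3]
}}

```text
time_s: 14.7
tool_pos: [0.6199, -0.065, 0.0567]
tool_rot: [-3.101, -0.502, -0.001]
force: [-3.4, 3.1, 7.6]
grip_width: 0.0375
```

Run:
```python
from h import *
dl([.6194,-.0652,.057]);s=env.get_state();print(s['torque'],s['force'],s['grip_width'])
```

```text
t 14.7 delta tool [-0.0005  0.     -0.0003] dist 0.001 tool_y dir deg -71.6 q6 deg 64.5 tilt 0.05
[0.46097964 0.77556036 0.03495121] [-3.42436259  3.06844774  7.57171189] 0.0374786678505615
```

{"api": "servo_tool", "payload": {
  "deltas": [0,0,0.0001,8,0.3,0,0,0.0002,16,0.3]
}}

```text
time_s: 14.9
tool_pos: [0.6198, -0.0649, 0.0565]
tool_rot: [-3.14, -0.066, -0.001]
force: [-2.9, 2.9, 9.0]
grip_width: 0.0376
```

Run:
```python
from h import *
dl([.6194,-.0652,.057]);s=env.get_state();print(s['torque'],s['force'],s['grip_width'])
p,d,i=cam('wrist'); cv2.imwrite('pics/w11.png',p[200:300])
```

```text
t 14.9 delta tool [-0.0004  0.0003 -0.0005] dist 0.001 tool_y dir deg -87.6 q6 deg 80.5 tilt 0.05
[0.63864779 0.90032433 0.45104615] [-2.8956003   2.89078562  8.97418875] 0.037625908969228176
```

View pics/w11.png

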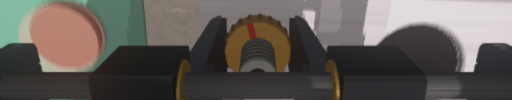

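{"api": "servo_tool", "payload": {
  "deltas": [0,0,0,8,0.3,0,0,0,14,0.3,0,0,0,14,0.3]
}}

```text
time_s: 15.25
tool_pos: [0.6201, -0.0649, 0.0561]
tool_rot: [-3.126, 0.31, -0.002]
force: [-1.6, 2.5, 6.3]
grip_width: 0.0373
```

Run:
```python
from h import *
s=env.get_state();print(s['torque'],s['force'],s['grip_width'])
p,d,i=cam('wrist'); cv2.imwrite('pics/w12.png',p[200:300])
```

```text
[0.60643118 0.47106812 0.17458956] [-1.62535847  2.50519608  6.34726349] 0.037332032449683916
```

View pics/w12.png

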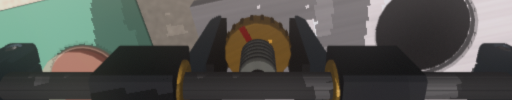

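{"api": "servo_tool", "payload": {
  "deltas": [0,0,0,0,0.65,0,0,0,0,0.65,0,0,-0.001,0,0.65,0,0,-0.04,0,0.65,0,0,-0.08,0,0.65,0,0,-0.12,0,0.65,0,0,-0.12,0,0.65,0,0,-0.12,0,0.65]
}}

```text
time_s: 16.1
tool_pos: [0.6203, -0.0657, 0.1758]
tool_rot: [3.126, -0.309, 0.004]
force: [0.3, 0.3, 0.3]
grip_width: 0.0592
```

Run:
```python
from h import *
p,d,i=cam('wrist'); cv2.imwrite('pics/w13.png',p)
C=cloud(i,d)
for c in [(.488,-.068),(.6195,-.0647)]:
  for a,b in [(.088,.102),(.064,.082)]:
    m=(C[...,2]>a)&(C[...,2]<b); q=C[m]; q=q[np.hypot(q[:,0]-c[0],q[:,1]-c[1])<.03]
    if len(q)>20: print(len(q),cv2.minEnclosingCircle(q[:,:2].astype(np.float32)),np.median(q[:,2]))
m=(C[...,2]>.0605)&(C[...,2]<.072); q=C[m]; q=q[np.hypot(q[:,0]-.558,q[:,1]+.219)<.04]; print('level',len(q),cv2.minEnclosingCircle(q[:,:2].astype(np.float32)) if len(q) else 0,np.median(q[:,2]))
p,d,i=cam('top'); cv2.imwrite('pics/top1.png',cv2.resize(p[100:280,100:400],None,fx=2.6,fy=2.6)); C=cloud(i,d)
m=(C[...,2]>.0605)&(C[...,2]<.072); q=C[m]; q=q[np.hypot(q[:,0]-.558,q[:,1]+.219)<.04]; print('level',len(q),cv2.minEnclosingCircle(q[:,:2].astype(np.float32)),np.median(q[:,2]))
dl([.558,-.219,.17])
```

```text
241 ((0.48866307735443115, -0.06901119649410248), 0.00976551603525877) 0.09546783001704887
579 ((0.48752734065055847, -0.06933487951755524), 0.019893383607268333) 0.07229555180015208
389 ((0.6197434663772583, -0.06608579307794571), 0.009600435383617878) 0.09606692947090373
860 ((0.6194666624069214, -0.06605909764766693), 0.020008990541100502) 0.07194987001679518
level 942 ((0.5620884895324707, -0.22278496623039246), 0.017365625128149986) 0.06643217428800205
level 139 ((0.5628995895385742, -0.22041888535022736), 0.017303980886936188) 0.06531724440885867
t 16.2 delta tool [-0.0298  0.1625  0.0036] dist 0.165 tool_y dir deg -101.3 q6 deg 94.2 tilt 0.15
```

View pics/top1.png

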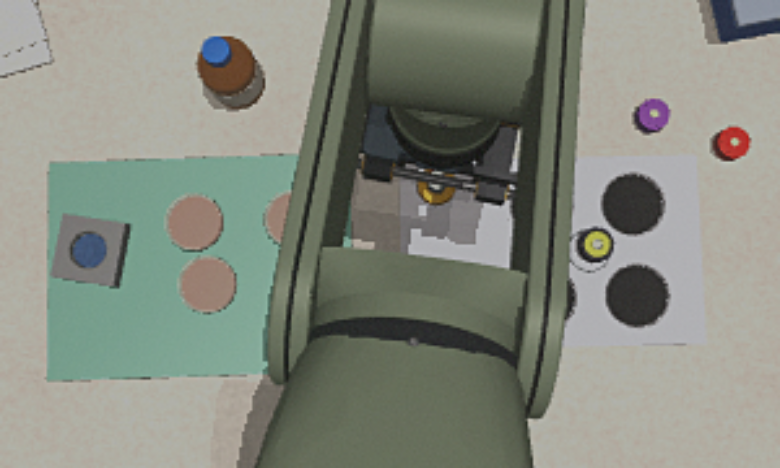

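View pics/w13.png

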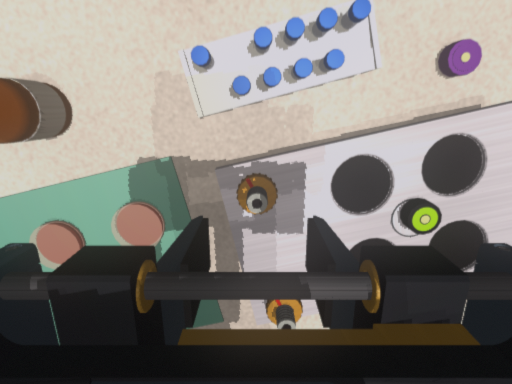

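Run:
```python
from h import *
dl([.5623,-.2216,.14])
```

```text
t 16.2 delta tool [-0.025   0.1642  0.0336] dist 0.169 tool_y dir deg -101.3 q6 deg 94.2 tilt 0.15
```

{"api": "servo_tool", "payload": {
  "deltas": [-0.006,0.041,0,0,0.65,-0.012,0.082,0.01,0,0.65,-0.018,0.123,0.02,0,0.65,-0.025,0.164,0.034,0,0.65,-0.025,0.164,0.034,0,0.65,-0.025,0.164,0.034,0,0.65]
}}

```text
time_s: 16.8
tool_pos: [0.5621, -0.2217, 0.1389]
tool_rot: [-3.124, 0.312, 0.005]
force: [0.8, 0.4, 0.2]
grip_width: 0.0592
```

Run:
```python
from h import *
p,d,i=cam('wrist'); cv2.imwrite('pics/w14.png',p)
C=cloud(i,d)
m=(C[...,2]>.0605)&(C[...,2]<.072); q=C[m]; q=q[np.hypot(q[:,0]-.558,q[:,1]+.219)<.04]; print('level',len(q),cv2.minEnclosingCircle(q[:,:2].astype(np.float32)) if len(q) else 0,np.median(q[:,2]))
dl([.5623,-.2216,.0585])
```

```text
level 1214 ((0.5621067881584167, -0.2231290638446808), 0.016952691599726677) 0.06635574453043236
t 16.85 delta tool [-0.0003  0.0008  0.0812] dist 0.081 tool_y dir deg -101.3 q6 deg 78.8 tilt 0.13
```

View pics/w14.png

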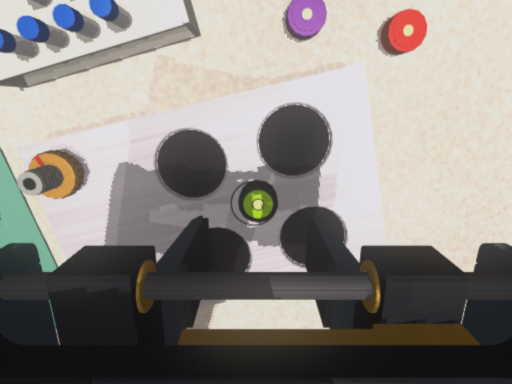

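{"api": "servo_tool", "payload": {
  "deltas": [0,0.001,0.03,0,0.6,0,0.001,0.06,0,0.6,0,0.001,0.075,0,0.6,0,0.001,0.0805,0,0.6,0,0.001,0.0805,0,0.6,0,0.001,0.0805,0,0.2,0,0.001,0.0805,0,0.2,0,0.001,0.0805,0,0.2,0,0.001,0.0805,0,0.2,0,0.001,0.0805,0,0.2],
  "squeeze": 20
}}

```text
time_s: 17.85
tool_pos: [0.5638, -0.2224, 0.0613]
tool_rot: [3.126, -0.309, 0.003]
force: [-0.6, 0.2, 5.4]
grip_width: 0.0327
```

Run:
```python
from h import *
s=env.get_state(); print(s['tool_pos'],s['force'],s['grip_width'])
p,d,i=cam('side'); cv2.imwrite('pics/s1.png',p)
```

```text
[ 0.56376015 -0.22244941  0.0613215 ] [-0.60784748  0.15050265  5.37538257] 0.03273381366433883
```

View pics/s1.png

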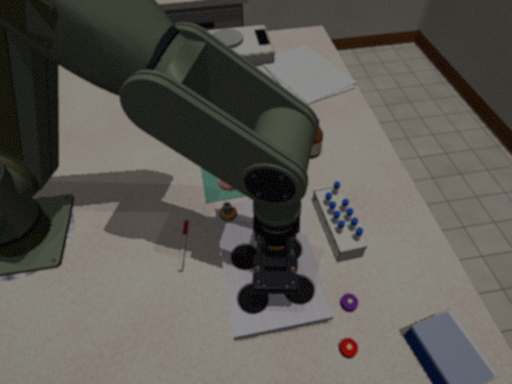

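{"api": "servo_tool", "payload": {
  "deltas": [0,0,0,0,0.5,0,0,0,0,0.5,0,0,0,0,0.5,0,0,0,0,0.5]
}}

```text
time_s: 18.3
tool_pos: [0.5628, -0.2223, 0.0599]
tool_rot: [-3.126, 0.309, 0.001]
force: [-0.1, -1.0, -0.4]
grip_width: 0.0454
```

Run:
```python
from h import *
s=env.get_state(); print(s['tool_pos'],s['force'],s['grip_width'])
p,d,i=cam('wrist'); cv2.imwrite('pics/w15.png',p)
s=env.get_state(); print(s['tool_pos'],s['force'],s['grip_width'])
```

```text
[ 0.5628057  -0.2222518   0.05988884] [-0.07959734 -0.9945927  -0.44614768] 0.0454284029378592
[ 0.56290316 -0.22228209  0.05993515] [ 0.04796941  0.25795417 -0.2909547 ] 0.04558957360880224
```

View pics/w15.png

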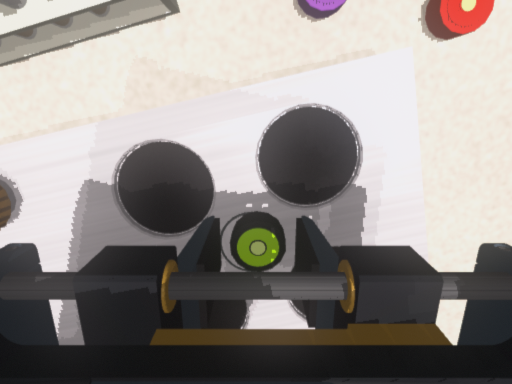

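{"api": "servo_tool", "payload": {
  "deltas": [0,0,0.002,0,0.5,0,0,0.003,0,0.5,0,0,0.003,0,0.2,0,0,0.003,0,0.2,0,0,0.003,0,0.2,0,0,0.003,0,0.2],
  "squeeze": 20
}}

```text
time_s: 18.95
tool_pos: [0.5631, -0.2223, 0.0573]
tool_rot: [-3.126, 0.309, 0.0]
force: [-0.5, 0.4, 0.1]
grip_width: 0.033
```

{"api": "servo_tool", "payload": {
  "deltas": [0,0,-0.03,0,0.2,0,0,-0.07,0,0.2,0,0,-0.11,0,0.2,0,0,-0.11,0,0.2,0,0,-0.11,0,0.2]
}}

```text
time_s: 19.45
tool_pos: [0.5634, -0.2224, 0.1682]
tool_rot: [3.126, -0.309, 0.003]
force: [-0.1, 0.1, -0.3]
grip_width: 0.0331
```

Run:
```python
from h import *
dl([.558,.2905,.15])
for n in ['top','wrist']:
    p,d,i=cam(n); C=cloud(i,d); cv2.imwrite(f'pics/{n}2.png',p); np.savez(f'{n}2.npz',p=p,d=d)
    if n=='top':
        hsv=cv2.cvtColor(p,cv2.COLOR_BGR2HSV)
        print('blue px',hsv[196,135]); m=cv2.inRange(hsv,(95,80,30),(130,255,255)); m[:150]=0;m[:,:110]=0;m[:,160:]=0;m[230:]=0
        ys,xs=np.where(m>0); print(len(xs),xs.mean(),ys.mean(),np.round(ray_z(i,xs.mean(),ys.mean(),.015)*1000,1))
        mm=((C[...,2]>.0185)&(C[...,2]<.028)).astype(np.uint8); mm[:,:110]=0;mm[:,156:]=0;mm[:150]=0;mm[230:]=0
        P=C[mm>0][:,:2].astype(np.float32); print(cv2.minAreaRect(P),np.median(C[mm>0][:,2]))
```

```text
t 19.45 delta tool [-0.1056 -0.502   0.0178] dist 0.513 tool_y dir deg -101.3 q6 deg 78.6 tilt 0.11
blue px [108 113 122]
125 134.072 195.928 [557.9 294.   15. ]
((0.5580237507820129, 0.2934591770172119), (0.06808487325906754, 0.06578882783651352), 81.7112045288086) 0.022080023104666977
```

View pics/top2.png

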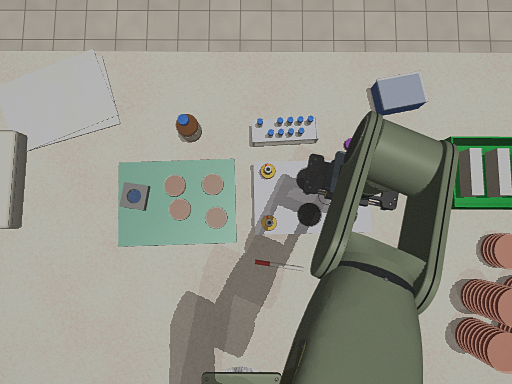

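View pics/wrist2.png

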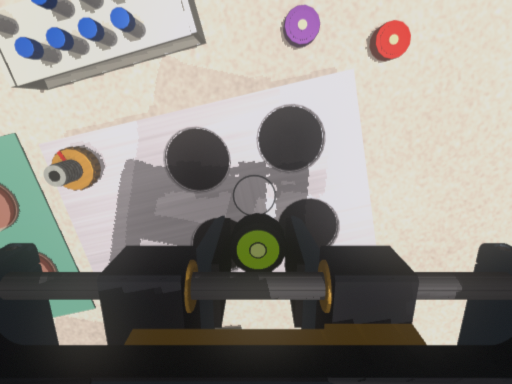

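{"api": "servo_tool", "payload": {
  "deltas": [-0.009,-0.044,0,0,0.2,-0.018,-0.088,0,0,0.2,-0.028,-0.132,0,0,0.2,-0.037,-0.176,0,0,0.2,-0.046,-0.22,0,0,0.2,-0.056,-0.264,0,0,0.2,-0.065,-0.308,0,0,0.2,-0.074,-0.352,0,0,0.2,-0.084,-0.396,0,0,0.2,-0.093,-0.44,0,0,0.2]
}}

```text
time_s: 20.55
tool_pos: [0.5567, 0.2288, 0.1653]
tool_rot: [3.125, -0.308, -0.005]
force: [0.2, -0.1, -0.9]
grip_width: 0.0332
```

{"api": "servo_tool", "payload": {
  "deltas": [0,0,0,0,0.2,0,0,0,0,0.2,0,0,0,0,0.2]
}}

```text
time_s: 20.85
tool_pos: [0.5574, 0.2262, 0.1661]
tool_rot: [3.125, -0.31, -0.003]
force: [0.0, -0.9, -0.2]
grip_width: 0.0331
```

```bash
cat > case.py <<'E'
from h import *
s=env.get_state();print('grip',s['grip_width'],s['tool_pos'])
p,d,i=cam('wrist'); cv2.imwrite('pics/w16.png',p); np.savez('w16.npz',p=p,d=d)
C=cloud(i,d); hsv=cv2.cvtColor(p,cv2.COLOR_BGR2HSV)
m=cv2.inRange(hsv,(95,80,30),(130,255,255)); m[((np.hypot(C[...,0]-.558,C[...,1]-.292))>.035)]=0
ys,xs=np.where(m>0); Q=C[ys,xs]; print('n',len(xs),'z',np.median(Q[:,2]))
if len(xs)>50:
    c,ax,an=cv2.fitEllipse(cv2.convexHull(np.stack([xs,ys],1).astype(np.float32))); print('ellipse',c,ax,np.round(ray_z(i,*c,.015)*1000,1)); print('depth mec',cv2.minEnclosingCircle(Q[:,:2].astype(np.float32)))
mm=((C[...,2]>.0185)&(C[...,2]<.028)&(np.hypot(C[...,0]-.558,C[...,1]-.292)<.055)); P=C[mm][:,:2].astype(np.float32)
if len(P): print('case',cv2.minAreaRect(P),np.median(C[mm][:,2]))
E
python3 case.py
```

```text
grip 0.03307418270269825 [0.55741849 0.22623809 0.16613166]
n 705 z 0.015635285512309742
ellipse (197.53009033203125, 192.8778076171875) (28.258811950683594, 31.344085693359375) [557.8 291.9  15. ]
depth mec ((0.5578432679176331, 0.29160046577453613), 0.017062291502952576)
case ((0.5577545166015625, 0.29196083545684814), (0.06692325323820114, 0.06667308509349823), 81.52018737792969) 0.022996123735940774
```

View pics/w16.png

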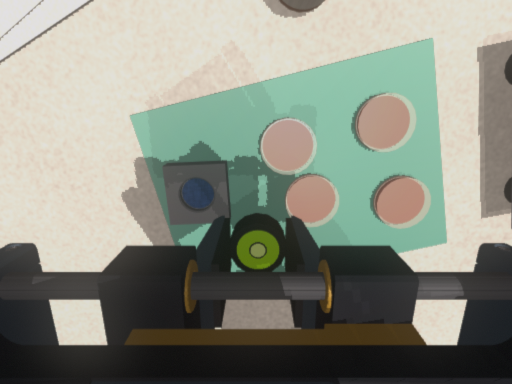

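Run:
```python
from h import *
dl([.5587,.2926,.036])
```

```text
t 20.9 delta tool [-0.0119 -0.0657  0.1304] dist 0.147 tool_y dir deg -101.4 q6 deg 122.3 tilt 0.11
```

{"api": "servo_tool", "payload": {
  "deltas": [-0.006,-0.033,0,0,0.2,-0.012,-0.0655,0.01,0,0.2,-0.012,-0.0655,0.05,0,0.2,-0.012,-0.0655,0.09,0,0.2,-0.012,-0.0655,0.12,0,0.2,-0.012,-0.0655,0.13,0,0.2,-0.012,-0.0655,0.13,0,0.2]
}}

```text
time_s: 21.6
tool_pos: [0.5586, 0.2925, 0.0361]
tool_rot: [3.124, -0.311, -0.004]
force: [0.3, -0.1, -0.2]
grip_width: 0.033
```

Run:
```python
from h import *
dl([.5587,.2926,.0245])
p,d,i=cam('wrist'); cv2.imwrite('pics/w17.png',p)
C=cloud(i,d)
mm=((C[...,2]>.0185)&(C[...,2]<.028)&(np.hypot(C[...,0]-.558,C[...,1]-.292)<.055)); P=C[mm][:,:2].astype(np.float32)
if len(P): print('case',cv2.minAreaRect(P),np.median(C[mm][:,2]))
dl([.5587,.2926,.0245])
```

```text
t 21.6 delta tool [ 0.0001 -0.0002  0.0116] dist 0.012 tool_y dir deg -101.4 q6 deg 128.0 tilt 0.18
case ((0.5602619051933289, 0.29140517115592957), (0.06616968661546707, 0.06204469874501228), 81.39755249023438) 0.023036818624241295
t 21.65 delta tool [-0.0009  0.0009  0.0133] dist 0.013 tool_y dir deg -101.4 q6 deg 128.0 tilt 0.03
```

View pics/w17.png

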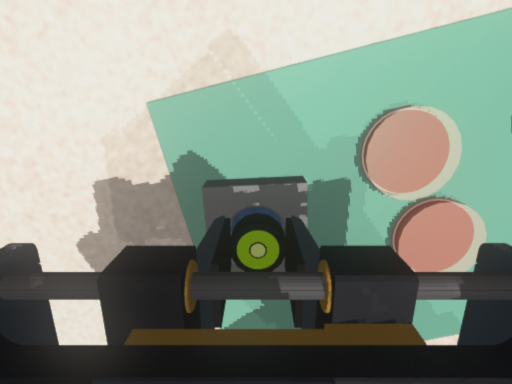

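{"api": "servo_tool", "payload": {
  "deltas": [0,0,0.003,0,0.2,0,0,0.006,0,0.2,0,0,0.008,0,0.2,0,0,0.008,0,0.2]
}}

```text
time_s: 22.05
tool_pos: [0.5591, 0.294, 0.0297]
tool_rot: [-3.126, 0.309, -0.001]
force: [-0.6, -0.1, -0.9]
grip_width: 0.0333
```

Run:
```python
from h import *
dl([.5587,.2926,.0245]);s=env.get_state();print(s['force'],s['tool_pos'],s['grip_width'])
p,d,i=cam('wrist'); cv2.imwrite('pics/w18.png',p)
```

```text
t 22.05 delta tool [-0.0001  0.0015  0.0052] dist 0.005 tool_y dir deg -101.3 q6 deg 128.0 tilt 0.03
[-0.60878272 -0.05074221 -0.92410225] [0.559082   0.29402402 0.02966761] 0.03327082225812409
```

View pics/w18.png

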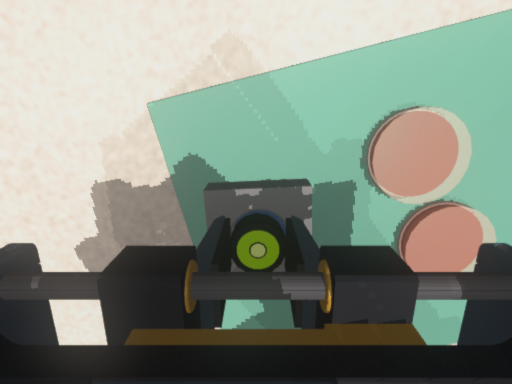

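{"api": "servo_tool", "payload": {
  "deltas": [0,0.0007,0.002,0,0.2,0,0.0007,0.004,0,0.2,0,0.0007,0.0055,0,0.2,0,0.0007,0.0055,0,0.2]
}}

```text
time_s: 22.5
tool_pos: [0.5588, 0.2932, 0.0242]
tool_rot: [3.126, -0.309, -0.0]
force: [-1.6, -0.7, 2.1]
grip_width: 0.0333
```

Run:
```python
from h import *
dl([.5587,.2926,.0245]);s=env.get_state();print(s['force'],s['tool_pos'],s['grip_width'])
p,d,i=cam('wrist'); cv2.imwrite('pics/w19.png',p)
```

```text
t 22.5 delta tool [ 0.      0.0007 -0.0003] dist 0.001 tool_y dir deg -101.3 q6 deg 127.9 tilt 0.01
[-1.59468694 -0.70836162  2.13275503] [0.55879937 0.29325    0.02415432] 0.03330818042194844
```

View pics/w19.png

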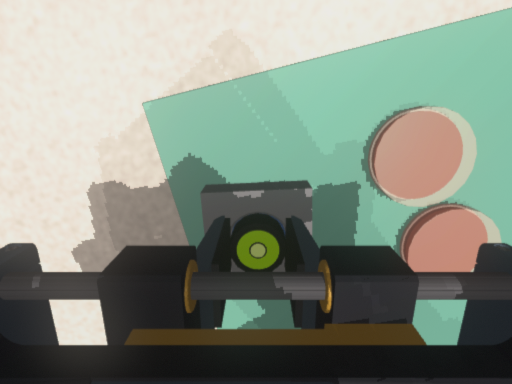

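Level has bottomed (TCP 24.2 mm as expected, 2 N). Release, rise, check.

{"api": "servo_tool", "payload": {
  "deltas": [0,0,0,0,0.5,0,0,0,0,0.5,0,0,0,0,0.5,0,0,-0.03,0,0.5,0,0,-0.07,0,0.8,0,0,-0.1,0,1,0,0,-0.1,0,1]
}}

```text
time_s: 23.25
tool_pos: [0.5618, 0.2947, 0.1289]
tool_rot: [-3.121, 0.308, -0.014]
force: [0.5, 0.1, 0.1]
grip_width: 0.067
```

```bash
cat > dishes.py <<'E'
from h import *
import sys
def dishes(cn,save=None):
    p,d,i=cam(cn); C=cloud(i,d); hsv=cv2.cvtColor(p,cv2.COLOR_BGR2HSV)
    if save: cv2.imwrite(save,p)
    Z=C[...,2]; out=[]
    m=((Z>.012)&(Z<.075)&(C[...,0]>.4)&(C[...,0]<.72)&(C[...,1]<.33)&(C[...,1]>-.32)).astype(np.uint8)
    h=hsv[...,0];red=(((h<14)|(h>168))&(hsv[...,1]>40)&(hsv[...,2]>60))
    m=(m&red).astype(np.uint8); m=cv2.morphologyEx(m,cv2.MORPH_OPEN,np.ones((3,3),np.uint8))
    n,l,st,ce=cv2.connectedComponentsWithStats(m)
    for k in range(1,n):
        if st[k,4]<(150 if cn!='wrist' else 500): continue
        q=C[l==k]; zt=np.median(q[:,2]); c,r=cv2.minEnclosingCircle(q[:,:2].astype(np.float32))
        cc=cv2.fitEllipse(cv2.convexHull(np.argwhere(l==k)[:,::-1].astype(np.float32)))
        out.append((c,r,zt)); print(cn,'dish c',np.round(np.array(c)*1000,1),'r',round(r*1000,1),'z',round(zt*1000,1),'ell@z',np.round(ray_z(i,*cc[0],zt)*1000,1)[:2],'px',np.round(cc[0]),'n',st[k,4])
    return p,d,i,C
if __name__=='__main__':
    for cn in sys.argv[1].split(','): dishes(cn,f'pics/{sys.argv[2]}_{cn}.png')
E
python3 dishes.py top,wrist a
python3 - <<'E'
from h import *
p,d,i=cam('wrist');C=cloud(i,d)
for a,b in [(.0295,.04)]:
    m=(C[...,2]>a)&(C[...,2]<b)&(np.hypot(C[...,0]-.5585,C[...,1]-.2926)<.03);q=C[m];print('level',len(q),cv2.minEnclosingCircle(q[:,:2].astype(np.float32)),np.percentile(q[:,2],[5,50,95]))
mm=((C[...,2]>.0185)&(C[...,2]<.028)&(np.hypot(C[...,0]-.558,C[...,1]-.292)<.055)); P=C[mm][:,:2].astype(np.float32)
if len(P): print('case',cv2.minAreaRect(P),np.median(C[mm][:,2]))
s=env.get_state();print(s['tool_pos'])
E
```

```text
top dish c [591.4  83.1] r 27.0 z 17.3 ell@z [591.3  83.4] px [212. 184.] n 295
top dish c [587.3 184.9] r 27.7 z 17.1 ell@z [587.  184.7] px [175. 185.] n 318
top dish c [523.6 169.2] r 27.8 z 17.1 ell@z [523.2 169.3] px [180. 209.] n 330
top dish c [501.8  71.9] r 26.3 z 17.4 ell@z [501.8  71.9] px [216. 217.] n 294
wrist dish c [593.7  89. ] r 27.1 z 18.2 ell@z [594.7  89.4] px [475. 114.] n 2965
wrist dish c [590.2 188.7] r 26.8 z 18.2 ell@z [590.7 188.9] px [363. 140.] n 2627
wrist dish c [527.  173.8] r 27.0 z 18.2 ell@z [528.2 174. ] px [385. 202.] n 2327
wrist dish c [506.4  78.3] r 27.4 z 18.3 ell@z [507.   78.3] px [487. 204.] n 2252
level 1041 ((0.5576643347740173, 0.2920701205730438), 0.017065435647964478) [0.03197841 0.03332169 0.03458167]
case ((0.5578078031539917, 0.29174283146858215), (0.06608313322067261, 0.06649619340896606), 81.28995513916016) 0.023089660143477186
[0.55829557 0.29298758 0.12307105]
```

View pics/a_wrist.png

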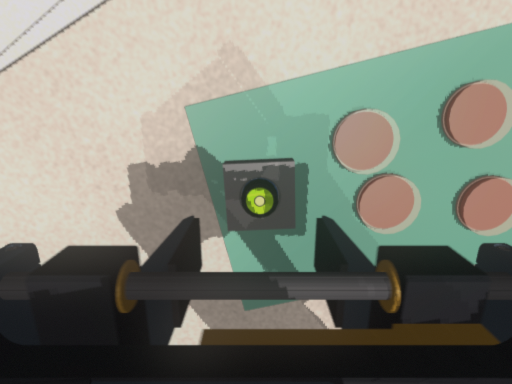

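Run:
```python
from h import *
dl([.524,.1685,.13])
```

```text
t 23.4 delta tool [-0.0093  0.1288 -0.0068] dist 0.129 tool_y dir deg -101.3 q6 deg 127.9 tilt 0.08
```

{"api": "servo_tool", "payload": {
  "deltas": [-0.003,0.04,0,0,1,-0.006,0.08,-0.003,0,1,-0.009,0.12,-0.006,0,1,-0.009,0.129,-0.006,0,1,-0.009,0.129,-0.006,0,1,-0.009,0.129,-0.006,0,1]
}}

```text
time_s: 24.0
tool_pos: [0.525, 0.1692, 0.1291]
tool_rot: [-3.126, 0.309, 0.001]
force: [0.2, 0.2, 0.6]
grip_width: 0.0916
```

```bash
python3 dishes.py wrist b
python3 - <<'E'
from h import *
dl([.524,.1685,.0105])
E
```

```text
wrist dish c [593.   85.1] r 26.2 z 18.1 ell@z [593.7  84.9] px [334. 101.] n 2816
wrist dish c [588.9 184.9] r 26.4 z 18.1 ell@z [589.7 184.8] px [225. 128.] n 2638
wrist dish c [526.4 170.1] r 26.8 z 18.1 ell@z [527.  169.7] px [255. 190.] n 2268
wrist dish c [505.1  74.3] r 26.9 z 18.2 ell@z [506.4  74.4] px [356. 192.] n 2298
t 24.05 delta tool [-0.0009  0.0012  0.1187] dist 0.119 tool_y dir deg -101.3 q6 deg 117.9 tilt 0.04
```

View pics/b_wrist.png

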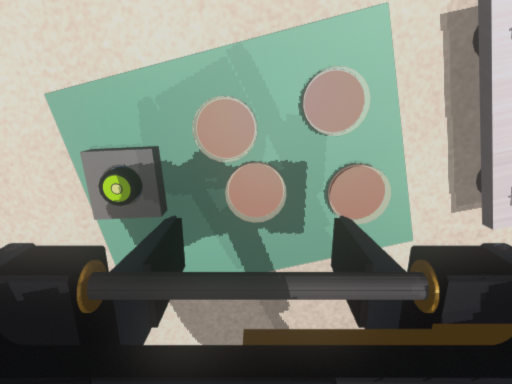

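```bash
cat >> h.py <<'E'
def disc(C,c,r,z0,z1):
    m=(C[...,2]>z0)&(C[...,2]<z1)&(np.hypot(C[...,0]-c[0],C[...,1]-c[1])<r); q=C[m]
    if len(q)<20: return None
    cc,rr=cv2.minEnclosingCircle(q[:,:2].astype(np.float32)); return np.round(np.array(cc)*1000,1),round(rr*1000,1),len(q),round(float(np.median(q[:,2]))*1000,1)
E
python3 - <<'E'
from h import *
for n in ['wrist','top']:
    p,d,i=cam(n);C=cloud(i,d)
    for c in [(.5235,.1685),(.588,.184),(.592,.083),(.502,.072)]: print(n,disc(C,c,.033,.0135,.024))
E
```

```text
wrist (array([523.6, 170.2]), 30.1, 2880, 18.1)
wrist (array([588.3, 185.9]), 30.1, 3400, 18.1)
wrist (array([592.5,  83.1]), 30.0, 3677, 18.2)
wrist (array([502. ,  71.4]), 30.3, 2836, 18.2)
top (array([530.8, 185.1]), 24.4, 150, 17.4)
top (array([589.1, 187.4]), 29.5, 281, 17.0)
top (array([592.8,  84.8]), 30.1, 375, 17.2)
top (array([502.6,  73.2]), 29.9, 385, 17.3)
```

{"api": "servo_tool", "payload": {
  "deltas": [-0.001,0,0.04,0,1,-0.001,0,0.08,0,1,-0.001,0,0.11,0,1,-0.001,0,0.118,0,1,-0.001,0,0.118,0,1,-0.001,0,0.118,0,0.5,-0.001,0,0.118,0,0.5,-0.001,0,0.118,0,0.5,-0.001,0,0.118,0,0.5,-0.001,0,0.118,0,0.5],
  "squeeze": 20
}}

```text
time_s: 25.15
tool_pos: [0.5244, 0.1689, 0.0127]
tool_rot: [-3.126, 0.309, -0.002]
force: [0.1, -0.5, 3.3]
grip_width: 0.0589
```

Run:
```python
from h import *
s=env.get_state();print(s['tool_pos'],s['force'],s['grip_width'])
p,d,i=cam('wrist');cv2.imwrite('pics/w20.png',p)
s=env.get_state();print(s['tool_pos'],s['force'],s['grip_width'])
```

```text
[0.52442824 0.16889036 0.01273711] [ 0.10856814 -0.51447895  3.28421447] 0.0589491710091394
[0.52442882 0.16887651 0.0127114 ] [-1.08744282 -0.16639623  4.3469015 ] 0.058941382095219895
```

View pics/w20.png

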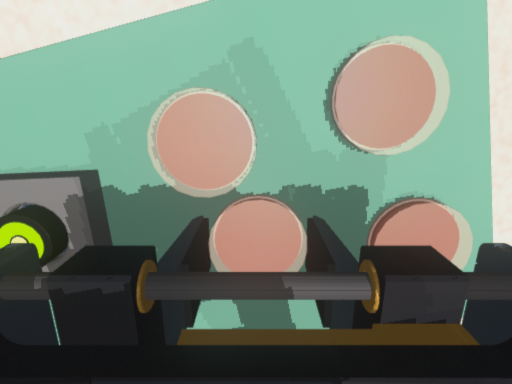

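{"api": "servo_tool", "payload": {
  "deltas": [0,0,0,0,0.75,0,0,0,0,0.75,0,0,0.003,0,0.75,0,0,0.003,0,0.5,0,0,0.003,0,0.5,0,0,0.003,0,0.5,0,0,0.003,0,0.5]
}}

```text
time_s: 25.9
tool_pos: [0.5238, 0.1687, 0.0088]
tool_rot: [-3.126, 0.309, 0.0]
force: [0.2, 0.0, 0.2]
grip_width: 0.0591
```

Run:
```python
from h import *
s=env.get_state();print(s['tool_pos'],s['force'],s['grip_width'])
```

```text
[0.52383933 0.16871913 0.00877978] [0.19469801 0.00887716 0.18504196] 0.05910651050660618
```

{"api": "servo_tool", "payload": {
  "deltas": [0,0,-0.04,0,0.5,0,0,-0.09,0,0.5,0,0,-0.14,0,0.5,0,0,-0.16,0,0.5]
}}

```text
time_s: 26.3
tool_pos: [0.5262, 0.1694, 0.1741]
tool_rot: [-3.123, 0.308, -0.013]
force: [0.6, -0.6, -1.5]
grip_width: 0.0593
```

Run:
```python
from h import *
s=env.get_state();print(s['grip_width'])
dl([.500,-.215,.17])
```

```text
0.059292502289258184
t 26.3 delta tool [0.0495 0.3821 0.0029] dist 0.385 tool_y dir deg -101.3 q6 deg 117.9 tilt 0.52
```

{"api": "servo_tool", "payload": {
  "deltas": [0.006,0.045,0,0,0.5,0.012,0.09,0,0,0.5,0.018,0.135,0,0,0.5,0.024,0.18,0,0,0.5,0.03,0.225,0,0,0.5,0.036,0.27,0,0,0.5,0.042,0.315,0,0,0.5,0.048,0.36,0,0,0.5,0.05,0.382,0,0,0.5,0.05,0.382,0,0,0.5]
}}

```text
time_s: 27.3
tool_pos: [0.4978, -0.2185, 0.1687]
tool_rot: [3.125, -0.315, 0.0]
force: [-0.2, 1.3, -0.4]
grip_width: 0.059
```

{"api": "servo_tool", "payload": {
  "deltas": [0,0,0,0,0.5,0,0,0,0,0.5]
}}

```text
time_s: 27.5
tool_pos: [0.4981, -0.2146, 0.1688]
tool_rot: [-3.126, 0.307, 0.0]
force: [0.3, 0.9, -0.6]
grip_width: 0.0594
```

```bash
cat > nests.py <<'E'
from h import *
def nests(n,save=None):
    p,d,i=cam(n);C=cloud(i,d);g=cv2.cvtColor(p,cv2.COLOR_BGR2GRAY)
    if save: cv2.imwrite(save,p)
    for k,c in {1:(.5135,-.2645),2:(.605,-.262),3:(.511,-.1725),4:(.6025,-.170)}.items():
        m=(np.hypot(C[...,0]-c[0],C[...,1]-c[1])<.04)&(C[...,2]<.0455)&(C[...,2]>.035); 
        if m.sum()<100: continue
        q=C[m]; cc,r=cv2.minEnclosingCircle(q[:,:2].astype(np.float32))
        # stage ring: points at top inside annulus
        dk=(m0:=(np.hypot(C[...,0]-c[0],C[...,1]-c[1])<.04)&(g<75)&(C[...,2]<.052)&(C[...,2]>.035)); ys,xs=np.where(dk)
        e=cv2.fitEllipse(cv2.convexHull(np.stack([xs,ys],1).astype(np.float32)))
        print(n,'nest',k,'floor depth',np.round(np.array(cc)*1000,1),round(r*1000,1),m.sum(),'dark ell@48',np.round(ray_z(i,*e[0],.048)*1000,1)[:2],'@43',np.round(ray_z(i,*e[0],.043)*1000,1)[:2],np.round(e[1],1))
if __name__=='__main__':
    s=env.get_state();print(s['tool_pos'],s['grip_width'])
    nests('wrist','pics/n1.png'); nests('top')
E
python3 nests.py
```

```text
[ 0.49812344 -0.21457065  0.16875843] 0.059381910338118765
wrist nest 1 floor depth [ 512.3 -265.9] 31.8 3126 dark ell@48 [ 513.8 -264.6] @43 [ 512.7 -265.1] [57.7 59.4]
wrist nest 2 floor depth [ 604.8 -263.6] 31.7 4102 dark ell@48 [ 602.1 -263.6] @43 [ 602.6 -264.2] [58.9 64. ]
wrist nest 3 floor depth [ 509.5 -173.5] 31.7 2818 dark ell@48 [ 508.6 -174.1] @43 [ 507.4 -173.2] [59.4 65.5]
wrist nest 4 floor depth [ 601.9 -171. ] 32.0 3864 dark ell@48 [ 600.7 -173.2] @43 [ 601.1 -172.2] [61.  62.7]
top nest 2 floor depth [ 609.5 -256.7] 34.7 360 dark ell@48 [ 607. -259.] @43 [ 607.7 -260.2] [20.9 22.7]
top nest 4 floor depth [ 602.3 -170.2] 39.9 440 dark ell@48 [ 602.2 -169.5] @43 [ 602.9 -170.2] [22.2 23.1]
```

View pics/n1.png

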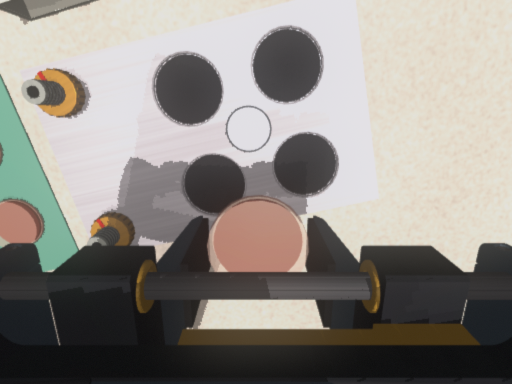

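Run:
```python
from h import *
for k in range(3):
    s=env.get_state();Rm=R.from_rotvec(s['tool_rot']).as_matrix()
    p,d,i=cam('wrist');C=cloud(i,d);T=(C-s['tool_pos'])@Rm
    zt=T[...,2]; g=(np.hypot(T[...,0],T[...,1])<.045)
    hsv=cv2.cvtColor(p,cv2.COLOR_BGR2HSV);h=hsv[...,0]
    m=g&(zt>-.014)&(zt<-.005)&(np.abs(T[...,1])<.0295); q=T[m]
    # top rim front arc fit circle of r=30: extreme x
    print(s['tool_pos'],len(q),np.median(q[:,2]),'x max',np.percentile(q[:,0],99.8),'y',q[:,1].min(),q[:,1].max(),cv2.minEnclosingCircle(q[:,:2].astype(np.float32)))
```

```text
[ 0.49831051 -0.21444338  0.16888912] 6358 -0.00978278923453519 x max 0.029713183336856942 y -0.029470847095034412 0.029485067828011056 ((0.0008558649569749832, -0.0010952213779091835), 0.032281119376420975)
[ 0.49833776 -0.21454514  0.16889638] 6360 -0.009792572995205556 x max 0.02961634108716253 y -0.02936327321737331 0.029489516500551063 ((0.0010067143011838198, -0.0009803686989471316), 0.03208676353096962)
[ 0.4983479  -0.21465757  0.16891226] 6358 -0.009789116580513391 x max 0.02958337623424445 y -0.029280557550362095 0.029443797727651856 ((0.0009899986907839775, -0.0009585918742232025), 0.032150790095329285)
```

Run:
```python
from h import *
dl([.513,-.2655,.06])
```

```text
t 27.75 delta tool [0.0242 0.0469 0.1089] dist 0.121 tool_y dir deg -101.2 q6 deg 76.7 tilt 0.01
```

{"api": "servo_tool", "payload": {
  "deltas": [0.012,0.023,0,0,0.5,0.024,0.047,0.02,0,0.5,0.024,0.047,0.06,0,0.5,0.024,0.047,0.1,0,0.5,0.024,0.047,0.109,0,0.5,0.024,0.047,0.109,0,0.5,0.024,0.047,0.109,0,0.5]
}}

```text
time_s: 28.45
tool_pos: [0.5139, -0.2668, 0.0615]
tool_rot: [3.125, -0.308, 0.005]
force: [-0.1, -0.9, -0.1]
grip_width: 0.0592
```

Run:
```python
from h import *
dl([.513,-.2655,.049]);s=env.get_state();print(s['tool_pos'],s['force'])
p,d,i=cam('wrist');cv2.imwrite('pics/w21.png',p)
dl([.513,-.2655,.049])
```

```text
t 28.45 delta tool [-0.0012 -0.0012  0.0125] dist 0.013 tool_y dir deg -101.3 q6 deg 72.7 tilt 0.18
[ 0.51388022 -0.26684111  0.06152483] [-0.07515678 -0.90598198 -0.06247542]
t 28.5 delta tool [-0.0015 -0.0013  0.013 ] dist 0.013 tool_y dir deg -101.3 q6 deg 72.7 tilt 0.24
```

View pics/w21.png

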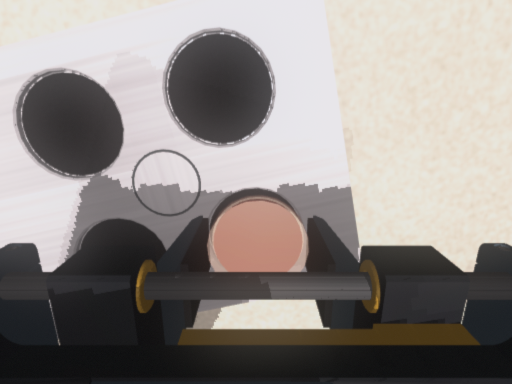

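{"api": "servo_tool", "payload": {
  "deltas": [-0.001,-0.001,0,0,0.5,-0.001,-0.001,0.004,0,0.5,-0.001,-0.001,0.008,0,0.5,-0.001,-0.001,0.008,0,0.5,-0.001,-0.001,0.008,0,0.5]
}}

```text
time_s: 29.0
tool_pos: [0.5116, -0.2652, 0.0517]
tool_rot: [-3.126, 0.309, 0.001]
force: [0.3, 0.7, -0.1]
grip_width: 0.0591
```

```bash
cat > look.py <<'E'
from h import *
import sys
s=env.get_state();print(s['tool_pos'],s['force'],s['grip_width'],s['time_s'])
p,d,i=cam('wrist');cv2.imwrite(sys.argv[1],p)
s=env.get_state();print(s['tool_pos'],s['force'])
E
python3 look.py pics/w22.png
```

```text
[ 0.5116155  -0.2652382   0.05165939] [ 0.33773572  0.70606833 -0.06207687] 0.05908832056024816 29.0
[ 0.51171896 -0.26530963  0.05177498] [0.12573957 0.74600458 0.42487655]
```

View pics/w22.png

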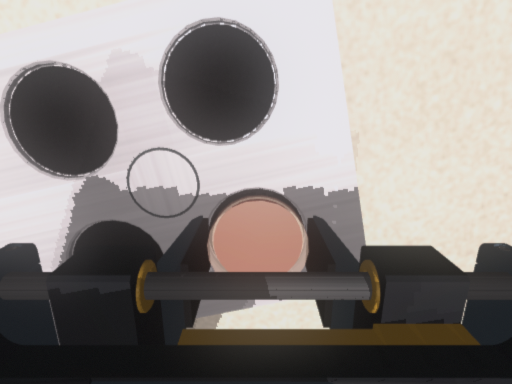

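{"api": "servo_tool", "payload": {
  "deltas": [0.001,0,0.001,0,0.5,0.001,0,0.002,0,0.5,0.001,0,0.003,0,0.5,0.001,0,0.003,0,0.5]
}}

```text
time_s: 29.45
tool_pos: [0.5126, -0.2654, 0.0486]
tool_rot: [-3.126, 0.309, 0.001]
force: [-1.2, 0.1, 0.6]
grip_width: 0.0591
```

```bash
python3 look.py pics/w23.png
```

```text
[ 0.51260578 -0.26540852  0.04861674] [-1.15991399  0.07454543  0.61879515] 0.05913265565298916 29.45
[ 0.51262067 -0.26546961  0.04869986] [-0.47082716 -0.15642303 -0.02448375]
```

View pics/w23.png

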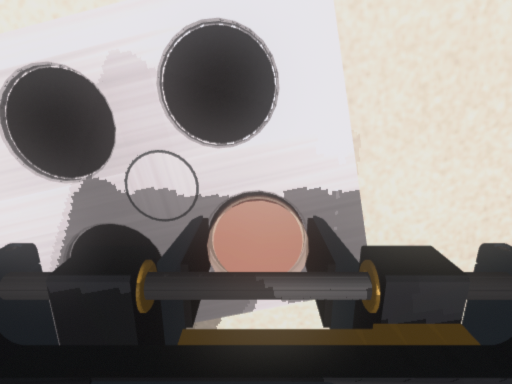

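{"api": "servo_tool", "payload": {
  "deltas": [0,0,0,0,0.8,0,0,0,0,0.8,0,0,0,0,0.8,0,0,-0.003,0,0.8,0,0,-0.04,0,0.8,0,0,-0.08,0,0.8,0,0,-0.11,0,0.8,0,0,-0.11,0,0.8]
}}

```text
time_s: 30.3
tool_pos: [0.5154, -0.2669, 0.164]
tool_rot: [3.122, -0.308, 0.015]
force: [-0.2, -0.1, -0.7]
grip_width: 0.0732
```

```bash
cat > chk.py <<'E'
from h import *
import sys
p,d,i=cam('wrist');cv2.imwrite(sys.argv[1],p);C=cloud(i,d)
for k,c in {1:(.5130,-.2655),2:(.605,-.2633),3:(.510,-.1735),4:(.602,-.171)}.items():
    print(k,disc(C,c,.034,.054,.066))
    m=(np.hypot(C[...,0]-c[0],C[...,1]-c[1])<.028)&(C[...,2]>.054)&(C[...,2]<.066); q=C[m]
    if len(q)>200:
        A=np.c_[q[:,:2]-q[:,:2].mean(0),np.ones(len(q))]; co=np.linalg.lstsq(A,q[:,2],rcond=None)[0]; print('   tilt',np.round(co[:2],3),'z',co[2])
E
python3 chk.py pics/c1.png
```

```text
1 (array([ 512.4, -266.8]), 30.0, 2948, 58.1)
   tilt [-0.002 -0.   ] z 0.05815089920353308
2 None
3 None
4 None
```

View pics/c1.png

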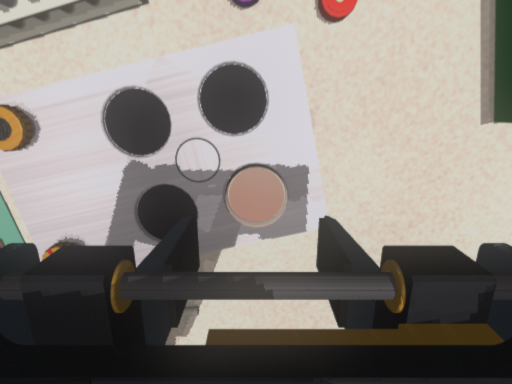

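Run:
```python
from h import *
dl([.503,.072,.14])
```

```text
t 30.35 delta tool [-0.077  -0.3295  0.0205] dist 0.339 tool_y dir deg -101.3 q6 deg 72.8 tilt 0.32
```

{"api": "servo_tool", "payload": {
  "deltas": [-0.01,-0.044,0,0,0.9,-0.02,-0.088,0,0,0.9,-0.03,-0.132,0,0,1,-0.041,-0.176,0,0,1,-0.051,-0.22,0.005,0,1,-0.062,-0.264,0.01,0,1,-0.072,-0.308,0.015,0,1,-0.077,-0.329,0.02,0,1,-0.077,-0.329,0.02,0,1,-0.077,-0.329,0.02,0,1]
}}

```text
time_s: 31.35
tool_pos: [0.5008, 0.072, 0.1379]
tool_rot: [3.126, -0.307, -0.003]
force: [-0.5, 0.6, 0.1]
grip_width: 0.0913
```

{"api": "servo_tool", "payload": {
  "deltas": [0,0,0,0,1,0,0,0,0,1]
}}

```text
time_s: 31.55
tool_pos: [0.5017, 0.071, 0.1388]
tool_rot: [3.126, -0.312, -0.0]
force: [0.2, -0.7, -0.4]
grip_width: 0.0913
```

```bash
cat > md.py <<'E'
from h import *
import sys
c=(float(sys.argv[1]),float(sys.argv[2]))
s=env.get_state()
for n in ['wrist','top']:
    p,d,i=cam(n);C=cloud(i,d); cv2.imwrite(f'pics/{sys.argv[3]}_{n}.png',p)
    r=disc(C,c,.034,.0135,.024); print(n,r)
    if r and n=='wrist':
        dl([r[0][0]/1000+.0004,r[0][1]/1000,.0085])
        for c2 in [(.5235,.1685),(.588,.184),(.592,.083),(.502,.072)]: print(disc(C,c2,.034,.0135,.024))
E
python3 md.py .502 .0715 d4
```

```text
wrist (array([502. ,  71.1]), 30.2, 2716, 18.1)
t 31.6 delta tool [ 7.000e-04 -1.000e-04  1.304e-01] dist 0.13 tool_y dir deg -101.4 q6 deg 108.2 tilt 0.01
None
(array([588.6, 185.6]), 30.3, 3300, 18.0)
(array([592.6,  82.8]), 30.0, 3467, 18.0)
(array([502. ,  71.1]), 30.2, 2716, 18.1)
top (array([502.8,  59.8]), 24.5, 105, 17.4)
```

View pics/d4_wrist.png

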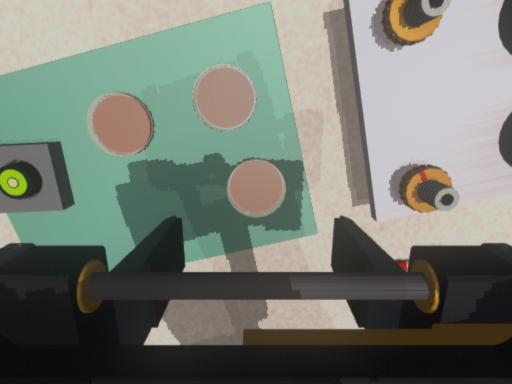

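{"api": "servo_tool", "payload": {
  "deltas": [0.001,0,0.04,0,1,0.001,0,0.08,0,1,0.001,0,0.12,0,1,0.001,0,0.13,0,1,0.001,0,0.13,0,1,0.001,0,0.13,0,0.5,0.001,0,0.13,0,0.5,0.001,0,0.13,0,0.5,0.001,0,0.13,0,0.5,0.001,0,0.13,0,0.5],
  "squeeze": 20
}}

```text
time_s: 32.65
tool_pos: [0.5031, 0.0721, 0.0098]
tool_rot: [-3.126, 0.309, -0.003]
force: [-0.2, 0.1, 5.6]
grip_width: 0.0594
```

Good: offset ≈6.8 mm. Lift and go to nest 2.

{"api": "servo_tool", "payload": {
  "deltas": [0,0,-0.04,0,0.5,0,0,-0.09,0,0.5,0,0,-0.14,0,0.5,0,0,-0.16,0,0.5,0,0,-0.16,0,0.5]
}}

```text
time_s: 33.15
tool_pos: [0.5047, 0.0723, 0.1726]
tool_rot: [-3.124, 0.309, -0.013]
force: [0.5, 0.5, -0.2]
grip_width: 0.0595
```

Run:
```python
from h import *
s=env.get_state();print(s['grip_width'])
dl([.590,-.263,.16])
```

```text
0.059509952051926766
t 33.15 delta tool [0.1491 0.3122 0.0129] dist 0.346 tool_y dir deg -101.3 q6 deg 108.1 tilt 0.48
```

{"api": "servo_tool", "payload": {
  "deltas": [0.019,0.04,0,0,0.5,0.038,0.08,0,0,0.5,0.057,0.12,0,0,0.5,0.076,0.16,0,0,0.5,0.095,0.2,0,0,0.5,0.114,0.24,0,0,0.5,0.133,0.28,0.006,0,0.5,0.149,0.312,0.012,0,0.5,0.149,0.312,0.012,0,0.5,0.149,0.312,0.012,0,0.5]
}}

```text
time_s: 34.15
tool_pos: [0.5865, -0.263, 0.1544]
tool_rot: [-3.124, 0.311, 0.006]
force: [0.2, -0.6, -0.4]
grip_width: 0.0594
```

{"api": "servo_tool", "payload": {
  "deltas": [0,0,0,0,0.5,0,0,0,0,0.5]
}}

```text
time_s: 34.35
tool_pos: [0.5874, -0.2617, 0.1567]
tool_rot: [-3.126, 0.306, 0.001]
force: [-0.6, -0.2, -0.1]
grip_width: 0.059
```

```bash
cat > held.py <<'E'
from h import *
from nests import nests
s=env.get_state();Rm=R.from_rotvec(s['tool_rot']).as_matrix()
p,d,i=cam('wrist');C=cloud(i,d);T=(C-s['tool_pos'])@Rm
m=(np.hypot(T[...,0],T[...,1])<.045)&(T[...,2]>-.016)&(T[...,2]<-.004)&(np.abs(T[...,1])<.0295); q=T[m]
print(s['tool_pos'],s['grip_width'],'held: xmax(30)',np.percentile(q[:,0],99.8)*1000,'top z',np.median(q[:,2])*1000)
nests('wrist')
E
python3 held.py; python3 -c "
from h import *
dl([.605,-.263,.06])"
```

```text
[ 0.58738506 -0.2616833   0.15673078] 0.058972039362779234 held: xmax(30) 28.84456966238861 top z -8.264934638068672
wrist nest 2 floor depth [ 604.1 -262.9] 32.0 3023 dark ell@48 [ 606.2 -263.8] @43 [ 605.2 -263.6] [61.1 63. ]
wrist nest 4 floor depth [ 602.  -171.1] 32.2 3110 dark ell@48 [ 601.3 -174.1] @43 [ 600.2 -172.3] [58.5 70. ]
t 34.45 delta tool [ 0.0173 -0.0023  0.0971] dist 0.099 tool_y dir deg -101.2 q6 deg 76.1 tilt 0.01
```

{"api": "servo_tool", "payload": {
  "deltas": [0.009,-0.001,0.02,0,0.5,0.018,-0.002,0.06,0,0.5,0.018,-0.002,0.09,0,0.5,0.018,-0.002,0.097,0,0.5,0.018,-0.002,0.097,0,0.5,0.018,-0.002,0.097,0,0.5,0.018,-0.002,0.097,0,0.5]
}}

```text
time_s: 35.15
tool_pos: [0.6069, -0.2651, 0.0621]
tool_rot: [3.125, -0.308, 0.006]
force: [-0.3, -0.9, 0.3]
grip_width: 0.0593
```

```bash
python3 look.py pics/w24.png; python3 -c "
from h import *
dl([.6055,-.263,.05])"
```

```text
[ 0.60689653 -0.26512082  0.06209815] [-0.27316418 -0.90267188  0.32588867] 0.05934879579025857 35.15
[ 0.60674067 -0.26511004  0.06194215] [ 0.51552193 -0.48431306 -0.59686563]
t 35.2 delta tool [-0.0017 -0.0018  0.0119] dist 0.012 tool_y dir deg -101.3 q6 deg 76.7 tilt 0.21
```

View pics/w24.png

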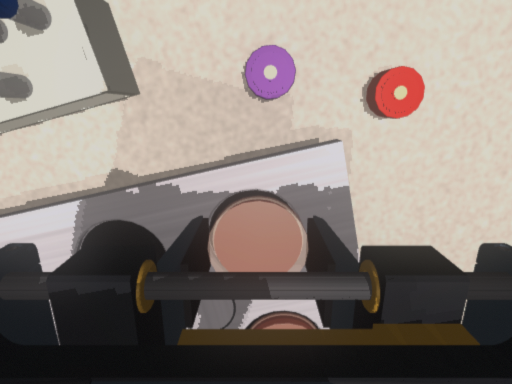

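{"api": "servo_tool", "payload": {
  "deltas": [-0.0005,-0.001,0.002,0,0.5,-0.0005,-0.001,0.006,0,0.5,-0.0005,-0.001,0.008,0,0.5,-0.0005,-0.001,0.008,0,0.5,-0.0005,-0.001,0.008,0,0.5]
}}

```text
time_s: 35.7
tool_pos: [0.6053, -0.2636, 0.0516]
tool_rot: [-3.126, 0.309, 0.0]
force: [0.2, 0.5, -1.0]
grip_width: 0.0596
```

```bash
python3 look.py pics/w25.png; python3 -c "
from h import *
dl([.6055,-.263,.05])"
```

```text
[ 0.60532056 -0.26357668  0.05164196] [ 0.20199684  0.47112709 -1.01350305] 0.059563455194404216 35.7
[ 0.60539657 -0.26360383  0.05172424] [-0.62115207  0.29954497 -0.70398606]
t 35.75 delta tool [-0.     -0.0006  0.0017] dist 0.002 tool_y dir deg -101.3 q6 deg 76.7 tilt 0.01
```

View pics/w25.png

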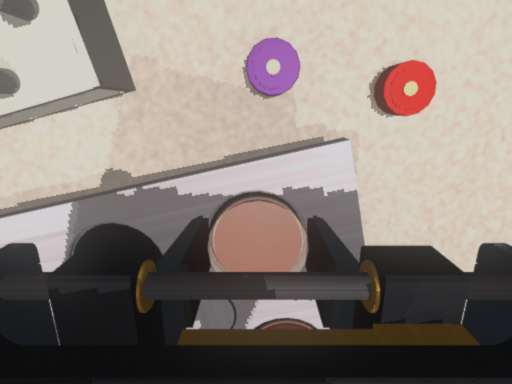

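Aligned and already inside the nest; finish, release, rise.

{"api": "servo_tool", "payload": {
  "deltas": [0,-0.0003,0.001,0,0.5,0,-0.0003,0.002,0,0.5,0,-0.0003,0.002,0,0.5,0,-0.0003,0.002,0,0.8,0,-0.0003,0.002,0,0.8,0,-0.0003,0.002,0,0.8]
}}

```text
time_s: 36.35
tool_pos: [0.6054, -0.2633, 0.0498]
tool_rot: [-3.126, 0.309, -0.0]
force: [0.1, 0.7, 0.8]
grip_width: 0.0727
```

{"api": "servo_tool", "payload": {
  "deltas": [0,0,-0.003,0,0.8,0,0,-0.04,0,0.8,0,0,-0.08,0,0.8,0,0,-0.11,0,0.8,0,0,-0.11,0,0.8,0,0,-0.11,0,0.8]
}}

```text
time_s: 36.95
tool_pos: [0.6055, -0.2633, 0.1606]
tool_rot: [3.126, -0.309, 0.002]
force: [-0.4, -0.4, -1.3]
grip_width: 0.0724
```

```bash
python3 chk.py pics/c2.png;  python3 -c "
from h import *
dl([.593,.083,.14])"
```

```text
1 (array([ 512.6, -266.7]), 30.4, 939, 58.0)
   tilt [-0.     0.001] z 0.05816294096686731
2 (array([ 604.4, -264.3]), 30.0, 3036, 58.1)
   tilt [ 0.001 -0.002] z 0.05814502008887666
3 None
4 None
t 37.0 delta tool [-0.0793 -0.337   0.0194] dist 0.347 tool_y dir deg -101.3 q6 deg 76.8 tilt 0.08
```

View pics/c2.png

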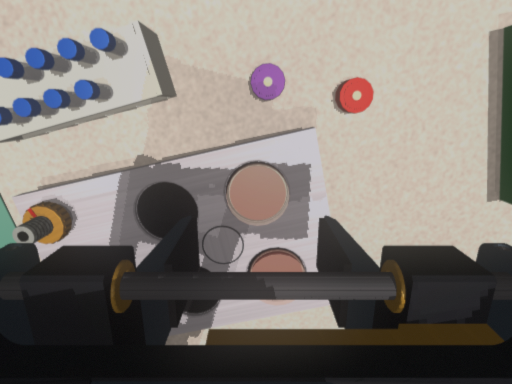

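Two seated. Next the plate at (593, 83).

{"api": "servo_tool", "payload": {
  "deltas": [-0.01,-0.043,0,0,0.9,-0.02,-0.086,0,0,0.9,-0.03,-0.13,0,0,1,-0.04,-0.173,0,0,1,-0.05,-0.216,0.005,0,1,-0.06,-0.26,0.01,0,1,-0.07,-0.303,0.015,0,1,-0.079,-0.337,0.02,0,1,-0.079,-0.337,0.02,0,1,-0.079,-0.337,0.02,0,1]
}}

```text
time_s: 38.0
tool_pos: [0.5928, 0.0831, 0.1381]
tool_rot: [3.125, -0.306, -0.005]
force: [1.2, -0.6, 0.2]
grip_width: 0.091
```

{"api": "servo_tool", "payload": {
  "deltas": [0,0,0,0,1,0,0,0,0,1]
}}

```text
time_s: 38.2
tool_pos: [0.5939, 0.0814, 0.1396]
tool_rot: [3.126, -0.311, -0.001]
force: [0.3, 0.2, 0.2]
grip_width: 0.0912
```

```bash
python3 md.py .5926 .083 d1
```

```text
wrist (array([592.7,  82.6]), 30.0, 2691, 18.1)
t 38.25 delta tool [-0.001  -0.0011  0.1312] dist 0.131 tool_y dir deg -101.4 q6 deg 108.1 tilt 0.02
None
(array([588.7, 185.6]), 30.1, 2018, 18.0)
(array([592.7,  82.6]), 30.0, 2691, 18.1)
None
top (array([593.2,  79.3]), 29.0, 68, 17.1)
```

View pics/d1_wrist.png

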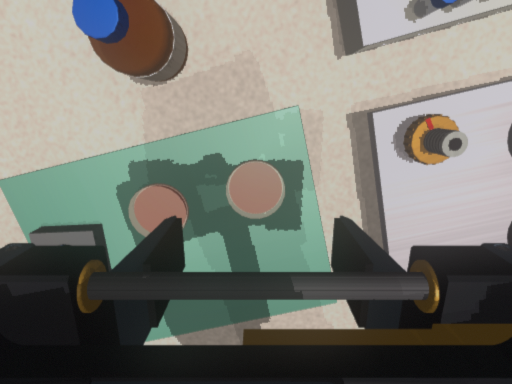

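{"api": "servo_tool", "payload": {
  "deltas": [-0.0007,-0.001,0.04,0,1,-0.0007,-0.001,0.08,0,1,-0.0007,-0.001,0.12,0,1,-0.0007,-0.001,0.13,0,1,-0.0007,-0.001,0.1305,0,1,-0.0007,-0.001,0.1305,0,0.5,-0.0007,-0.001,0.1305,0,0.5,-0.0007,-0.001,0.1305,0,0.5,-0.0007,-0.001,0.1305,0,0.5,-0.0007,-0.001,0.1305,0,0.5],
  "squeeze": 20
}}

```text
time_s: 39.3
tool_pos: [0.594, 0.0839, 0.0104]
tool_rot: [-3.126, 0.309, -0.003]
force: [-0.4, -0.1, 4.8]
grip_width: 0.0594
```

{"api": "servo_tool", "payload": {
  "deltas": [0,0,-0.04,0,0.5,0,0,-0.09,0,0.5,0,0,-0.14,0,0.5,0,0,-0.16,0,0.5,0,0,-0.16,0,0.5]
}}

```text
time_s: 39.8
tool_pos: [0.5956, 0.0841, 0.1736]
tool_rot: [-3.124, 0.308, -0.013]
force: [-0.3, -0.0, 0.3]
grip_width: 0.0592
```

Run:
```python
from h import *
s=env.get_state();print(s['grip_width'])
dl([.590,-.172,.16])
```

```text
0.05920303352950612
t 39.8 delta tool [0.0445 0.2523 0.0133] dist 0.257 tool_y dir deg -101.3 q6 deg 108.2 tilt 0.5
```

{"api": "servo_tool", "payload": {
  "deltas": [0.007,0.042,0,0,0.5,0.014,0.084,0,0,0.5,0.021,0.126,0,0,0.5,0.029,0.168,0,0,0.5,0.037,0.21,0.005,0,0.5,0.044,0.252,0.012,0,0.5,0.044,0.252,0.012,0,0.5,0.044,0.252,0.012,0,0.5,0.044,0.252,0.012,0,0.5]
}}

```text
time_s: 40.7
tool_pos: [0.5868, -0.1709, 0.1564]
tool_rot: [-3.125, 0.308, 0.003]
force: [-0.1, 0.4, -0.6]
grip_width: 0.0588
```

```bash
python3 held.py; python3 -c "
from h import *
dl([.6020,-.171,.06])"
```

```text
[ 0.58681156 -0.1709291   0.15636159] 0.05880469425446063 held: xmax(30) 28.68002269967059 top z -7.631454922762509
wrist nest 1 floor depth [ 527.6 -267.5] 26.6 111 dark ell@48 [ 530.7 -262.4] @43 [ 528.3 -263.7] [22.8 45. ]
wrist nest 2 floor depth [ 605.  -262.6] 31.4 235 dark ell@48 [ 606.4 -261.9] @43 [ 605.3 -263.2] [59.4 64.7]
wrist nest 4 floor depth [ 601.8 -171.3] 31.7 2918 dark ell@48 [ 603.8 -171.8] @43 [ 602.7 -171.6] [60.9 62.9]
t 40.8 delta tool [ 0.0146 -0.0024  0.0971] dist 0.098 tool_y dir deg -101.2 q6 deg 83.9 tilt 0.04
```

{"api": "servo_tool", "payload": {
  "deltas": [0.008,-0.001,0.02,0,0.5,0.0155,-0.002,0.06,0,0.5,0.0155,-0.002,0.085,0,0.5,0.0155,-0.002,0.094,0,0.5,0.0155,-0.002,0.094,0,0.5,0.0155,-0.002,0.094,0,0.5,0.0155,-0.002,0.094,0,0.5,0.0155,-0.002,0.094,0,0.5]
}}

```text
time_s: 41.6
tool_pos: [0.6036, -0.1732, 0.0649]
tool_rot: [3.126, -0.309, 0.004]
force: [0.3, 0.9, -0.1]
grip_width: 0.0592
```

```bash
python3 look.py pics/w26.png; python3 -c "
from h import *
dl([.6030,-.1712,.0505])"
```

```text
[ 0.60364002 -0.17324811  0.0648891 ] [ 0.3162794   0.94132757 -0.05503115] 0.059192215559352744 41.6
[ 0.60347634 -0.17321998  0.06461168] [-0.3896393   0.23792123  0.27537252]
t 41.65 delta tool [-0.0009 -0.0019  0.0141] dist 0.014 tool_y dir deg -101.3 q6 deg 84.2 tilt 0.13
```

View pics/w26.png

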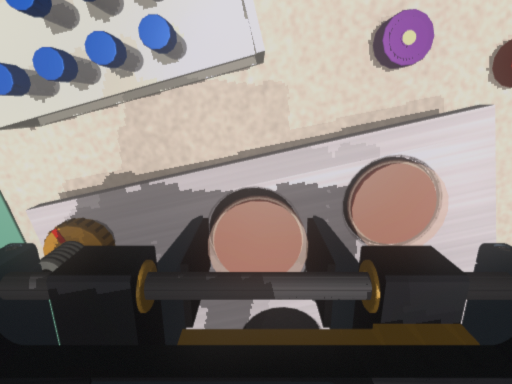

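{"api": "servo_tool", "payload": {
  "deltas": [-0.0003,-0.0012,0.003,0,0.5,-0.0003,-0.0012,0.008,0,0.5,-0.0003,-0.0012,0.0105,0,0.5,-0.0003,-0.0012,0.0105,0,0.5,-0.0003,-0.0012,0.0105,0,0.5]
}}

```text
time_s: 42.15
tool_pos: [0.6027, -0.1718, 0.0526]
tool_rot: [-3.126, 0.309, 0.001]
force: [-0.1, -1.0, -0.6]
grip_width: 0.0592
```

```bash
python3 look.py pics/w27.png; python3 -c "
from h import *
dl([.6030,-.1712,.0505])"
```

```text
[ 0.60267854 -0.17179535  0.0525895 ] [-0.13330348 -0.98599935 -0.60952172] 0.05923362579611462 42.15
[ 0.60278928 -0.17183096  0.05273819] [0.85559598 0.0736604  0.1030791 ]
t 42.2 delta tool [ 0.0001 -0.0007  0.0022] dist 0.002 tool_y dir deg -101.3 q6 deg 84.3 tilt 0.01
```

View pics/w27.png

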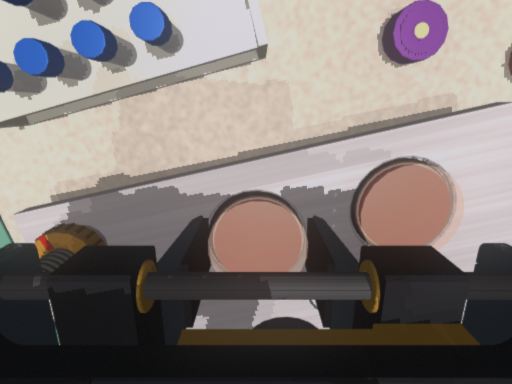

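{"api": "servo_tool", "payload": {
  "deltas": [0,-0.0004,0.001,0,0.5,0,-0.0004,0.002,0,0.5,0,-0.0004,0.0025,0,0.5,0,-0.0004,0.0025,0,0.5,0,-0.0004,0.0025,0,0.8,0,-0.0004,0.0025,0,0.8,0,-0.0004,0.0025,0,0.8]
}}

```text
time_s: 42.9
tool_pos: [0.6029, -0.1714, 0.0503]
tool_rot: [-3.126, 0.309, -0.0]
force: [-0.5, 0.4, -0.0]
grip_width: 0.0732
```

{"api": "servo_tool", "payload": {
  "deltas": [0,0,-0.003,0,0.8,0,0,-0.04,0,0.8,0,0,-0.08,0,0.8,0,0,-0.11,0,0.8,0,0,-0.11,0,0.8,0,0,-0.11,0,0.8]
}}

```text
time_s: 43.5
tool_pos: [0.603, -0.1714, 0.161]
tool_rot: [3.126, -0.309, 0.002]
force: [-0.1, -0.0, -0.3]
grip_width: 0.0729
```

```bash
python3 chk.py pics/c3.png;  python3 -c "
from h import *
dl([.589,.1855,.14])"
```

```text
1 (array([ 525.2, -271.4]), 21.4, 615, 58.2)
   tilt [0.004 0.   ] z 0.058264109719698656
2 (array([ 604.1, -264.2]), 30.3, 3235, 58.2)
   tilt [ 0.    -0.001] z 0.058185991384257195
3 None
4 (array([ 601.5, -172.2]), 30.2, 3014, 58.1)
   tilt [ 0.001 -0.001] z 0.05814854339285878
t 43.55 delta tool [-0.0827 -0.3473  0.0199] dist 0.358 tool_y dir deg -101.3 q6 deg 84.4 tilt 0.07
```

Three seated. Last plate.

{"api": "servo_tool", "payload": {
  "deltas": [-0.01,-0.043,0,0,0.9,-0.02,-0.086,0,0,0.9,-0.03,-0.13,0,0,1,-0.041,-0.173,0,0,1,-0.051,-0.216,0.005,0,1,-0.062,-0.26,0.01,0,1,-0.072,-0.303,0.015,0,1,-0.08,-0.335,0.02,0,1,-0.083,-0.347,0.02,0,1,-0.083,-0.347,0.02,0,1]
}}

```text
time_s: 44.55
tool_pos: [0.5884, 0.1861, 0.1388]
tool_rot: [3.126, -0.305, -0.004]
force: [0.0, 0.1, -0.8]
grip_width: 0.0913
```

{"api": "servo_tool", "payload": {
  "deltas": [0,0,0,0,1,0,0,0,0,1,0,0,0,0,1]
}}

```text
time_s: 44.85
tool_pos: [0.5896, 0.1836, 0.1405]
tool_rot: [3.126, -0.312, 0.0]
force: [-0.7, 0.1, -0.3]
grip_width: 0.0913
```

```bash
python3 md.py .5886 .1856 d2
```

```text
wrist (array([588.7, 186. ]), 30.0, 2680, 18.1)
t 44.9 delta tool [-0.001  -0.002   0.1321] dist 0.132 tool_y dir deg -101.4 q6 deg 117.6 tilt 0.02
None
(array([588.7, 186. ]), 30.0, 2680, 18.1)
None
None
top (array([588.2, 195.3]), 27.6, 46, 16.9)
```

View pics/d2_wrist.png

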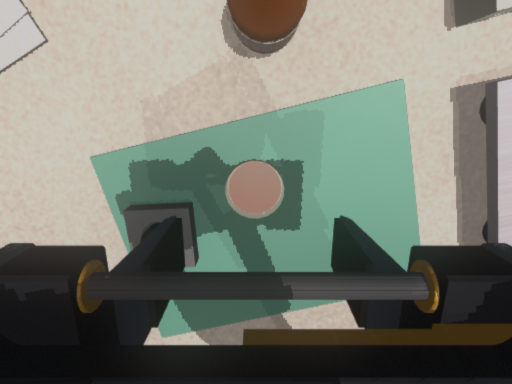

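{"api": "servo_tool", "payload": {
  "deltas": [-0.0008,-0.0018,0.03,0,0.87,-0.0008,-0.0018,0.07,0,0.87,-0.0008,-0.0018,0.11,0,0.87,-0.0008,-0.0018,0.13,0,0.87,-0.0008,-0.0018,0.1315,0,0.87,-0.0008,-0.0018,0.1315,0,0.87,-0.0008,-0.0018,0.1315,0,0.5,-0.0008,-0.0018,0.1315,0,0.5,-0.0008,-0.0018,0.1315,0,0.5,-0.0008,-0.0018,0.1315,0,0.5],
  "squeeze": 20
}}

```text
time_s: 45.95
tool_pos: [0.5898, 0.1873, 0.0103]
tool_rot: [-3.125, 0.309, -0.004]
force: [-0.1, -0.2, 5.4]
grip_width: 0.0592
```

{"api": "servo_tool", "payload": {
  "deltas": [0,0,0,0,0.5,0,0,-0.04,0,0.5,0,0,-0.09,0,0.5,0,0,-0.14,0,0.5,0,0,-0.16,0,0.5,0,0,-0.16,0,0.5]
}}

```text
time_s: 46.55
tool_pos: [0.5909, 0.1877, 0.1732]
tool_rot: [-3.123, 0.308, -0.012]
force: [0.3, 0.0, -0.5]
grip_width: 0.0594
```

Run:
```python
from h import *
s=env.get_state();print(s['grip_width'])
dl([.495,-.173,.16])
```

```text
0.0593816822221307
t 46.55 delta tool [-0.0237  0.3726  0.0115] dist 0.373 tool_y dir deg -101.3 q6 deg 117.8 tilt 0.49
```

{"api": "servo_tool", "payload": {
  "deltas": [-0.003,0.042,0,0,0.5,-0.006,0.085,0,0,0.5,-0.009,0.127,0,0,0.5,-0.012,0.17,0,0,0.5,-0.015,0.212,0,0,0.5,-0.018,0.255,0,0,0.5,-0.021,0.298,0,0,0.5,-0.023,0.34,0,0,0.5,-0.024,0.372,0.01,0,0.5,-0.024,0.372,0.01,0,0.5]
}}

```text
time_s: 47.55
tool_pos: [0.4899, -0.1756, 0.1561]
tool_rot: [-3.125, 0.316, 0.009]
force: [0.2, 0.4, -0.9]
grip_width: 0.0591
```

{"api": "servo_tool", "payload": {
  "deltas": [0,0,0,0,0.5,0,0,0,0,0.5,0,0,0,0,0.5]
}}

```text
time_s: 47.85
tool_pos: [0.4928, -0.1719, 0.1586]
tool_rot: [-3.126, 0.306, 0.0]
force: [0.5, -0.2, -0.4]
grip_width: 0.059
```

```bash
python3 held.py; python3 -c "
from h import *
dl([.5105,-.1733,.063])"
```

```text
[ 0.49284838 -0.17193101  0.15864314] 0.05904888397811664 held: xmax(30) 28.72466071002092 top z -7.766809256102181
wrist nest 1 floor depth [ 512.4 -265.9] 31.6 232 dark ell@48 [ 516.5 -257.4] @43 [ 515.5 -258.7] [45.2 57. ]
wrist nest 2 floor depth [ 604.4 -263. ] 31.5 278 dark ell@48 [ 604.7 -259.2] @43 [ 605.3 -260.4] [61.  71.1]
wrist nest 3 floor depth [ 510.3 -173.8] 31.7 3015 dark ell@48 [ 512.  -174.3] @43 [ 510.9 -174.1] [60.5 62.8]
t 47.95 delta tool [ 0.0175 -0.0022  0.0959] dist 0.097 tool_y dir deg -101.2 q6 deg 80.7 tilt 0.01
```

{"api": "servo_tool", "payload": {
  "deltas": [0.009,-0.001,0.02,0,0.5,0.018,-0.002,0.06,0,0.5,0.018,-0.002,0.085,0,0.5,0.018,-0.002,0.094,0,0.5,0.018,-0.002,0.094,0,0.5,0.018,-0.002,0.094,0,0.5,0.018,-0.002,0.094,0,0.5,0.018,-0.002,0.094,0,0.5]
}}

```text
time_s: 48.75
tool_pos: [0.5114, -0.1749, 0.0662]
tool_rot: [3.126, -0.309, 0.004]
force: [-0.3, -0.7, -0.3]
grip_width: 0.0594
```

```bash
python3 look.py pics/w28.png; python3 -c "
from h import *
dl([.5111,-.1735,.0505])"
```

```text
[ 0.5114314  -0.1749074   0.06616971] [-0.29140955 -0.66175415 -0.30905434] 0.059390571043287606 48.75
[ 0.51124116 -0.1748431   0.06596224] [-0.10795432  0.10814514 -0.67761375]
t 48.8 delta tool [-0.0004 -0.0013  0.0155] dist 0.016 tool_y dir deg -101.3 q6 deg 81.2 tilt 0.13
```

{"api": "servo_tool", "payload": {
  "deltas": [0.0002,-0.0009,0.003,0,0.5,0.0002,-0.0009,0.008,0,0.5,0.0002,-0.0009,0.012,0,0.5,0.0002,-0.0009,0.012,0,0.5,0.0002,-0.0009,0.012,0,0.5]
}}

```text
time_s: 49.3
tool_pos: [0.5109, -0.1737, 0.0525]
tool_rot: [-3.126, 0.309, 0.001]
force: [-0.2, -0.1, 0.1]
grip_width: 0.0591
```

```bash
python3 look.py pics/w29.png; python3 -c "
from h import *
dl([.5111,-.1735,.0505])"
```

```text
[ 0.51086665 -0.17374535  0.05251114] [-0.18032599 -0.06225561  0.14114637] 0.0591141462596338 49.3
[ 0.51103668 -0.17379483  0.05270419] [ 0.35881564  0.02249362 -1.36528391]
t 49.35 delta tool [ 0.     -0.0003  0.0022] dist 0.002 tool_y dir deg -101.3 q6 deg 81.3 tilt 0.01
```

View pics/w29.png

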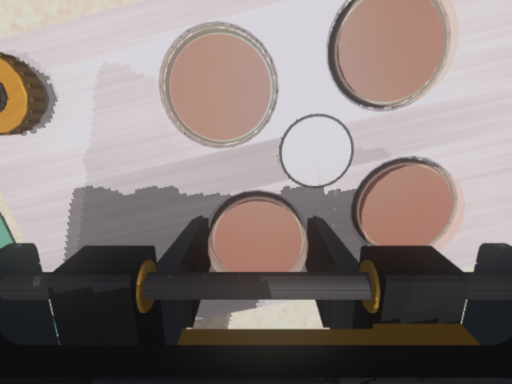

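{"api": "servo_tool", "payload": {
  "deltas": [0,-0.0002,0.001,0,0.5,0,-0.0002,0.002,0,0.5,0,-0.0002,0.0025,0,0.5,0,-0.0002,0.0025,0,0.5,0,-0.0002,0.0025,0,0.8,0,-0.0002,0.0025,0,0.8,0,-0.0002,0.0025,0,0.8]
}}

```text
time_s: 50.05
tool_pos: [0.5111, -0.1736, 0.0503]
tool_rot: [-3.126, 0.309, -0.0]
force: [-0.0, -0.5, 0.3]
grip_width: 0.0731
```

{"api": "servo_tool", "payload": {
  "deltas": [0,0,-0.003,0,0.8,0,0,-0.04,0,0.8,0,0,-0.08,0,0.8,-0.02,0.02,-0.12,0,0.8,-0.05,0.05,-0.15,0,0.8,-0.05,0.05,-0.15,0,0.8,-0.05,0.05,-0.15,0,0.8,-0.05,0.05,-0.15,0,0.8]
}}

```text
time_s: 50.85
tool_pos: [0.4522, -0.2123, 0.1994]
tool_rot: [-3.125, 0.309, 0.002]
force: [-0.5, -0.4, -0.3]
grip_width: 0.0729
```

```bash
python3 chk.py pics/c4.png;  python3 - <<'E'
from h import *
s=env.get_state();print(s['time_s'],s['tool_pos'],s['force'])
p,d,i=cam('wrist');C=cloud(i,d)
for c in [(.488,-.068),(.6195,-.065)]: print('nut',disc(C,c,.03,.064,.082))
p,d,i=cam('top');C=cloud(i,d);cv2.imwrite('pics/top9.png',p)
print('level top',disc(C,(.5585,.2926),.03,.0285,.042))
p,d,i=cam('side');C=cloud(i,d);cv2.imwrite('pics/side9.png',p)
print('level side',disc(C,(.5585,.2926),.03,.0285,.042))
E
```

```text
1 (array([ 512. , -266.7]), 30.0, 2875, 58.1)
   tilt [-0.001 -0.001] z 0.05811977115397152
2 (array([ 603.9, -264.3]), 29.9, 2799, 58.1)
   tilt [-0.    -0.003] z 0.05807079126518807
3 (array([ 509.6, -174.7]), 30.1, 2740, 58.1)
   tilt [-0.002 -0.002] z 0.05807466563447069
4 (array([ 601.4, -172.5]), 30.2, 3561, 58.0)
   tilt [-0.001  0.001] z 0.057997341896460004
50.9 [ 0.45224143 -0.212124    0.19903824] [-0.09405832 -0.2963408  -0.22958315]
nut (array([487.8, -69.9]), 20.0, 844, 71.8)
nut (array([619. , -66.4]), 20.2, 1272, 71.7)
level top (array([557.1, 294.1]), 17.9, 132, 32.4)
level side (array([555. , 294.1]), 19.4, 78, 34.2)
```

View pics/c4.png

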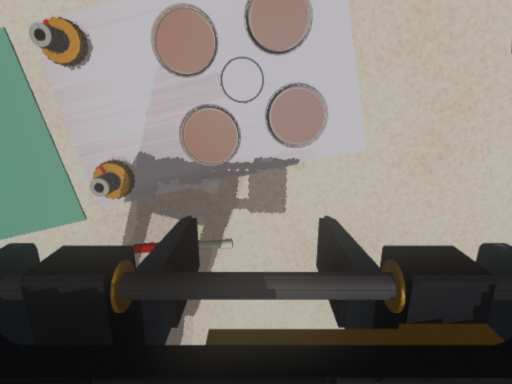

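View pics/side9.png

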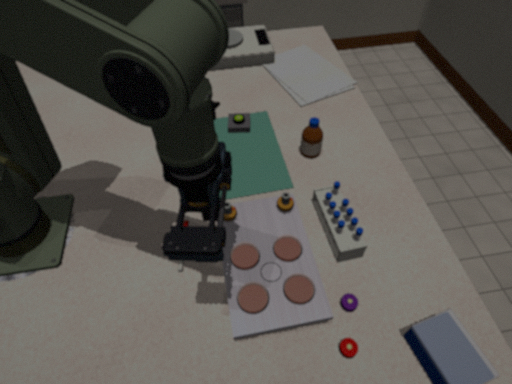

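```bash
python3 -c "
from h import *
print(env.job_done())"
```

```text
the job is handed in; nothing more can be done
None
```

I ran both lock nuts down to their stops while the level stood on the stage and no plates were on it. I then put the level in its case recess, set all four plates in their own nests, and handed in at about 51 s. No verdict is reported on hand-in.

- **Nuts:** Each nut's turning torque rose from under 0.12 to about 0.45 N m, then the grip slipped on it. Nut tops measured 72.0 mm right after turning and 71.7–71.8 mm at the end, where 72 mm means jammed. The joint angles themselves can't be read.
- **Level:** It stands upright in the recess. Right after release the wrist camera put it within 0.4 mm of the case centre, with its top at 33.3 mm (33 expected). At the end the top camera agreed within about 2 mm. The side camera read about 4 mm off, but from only a few pixels, so I went with the wrist measurement.
- **Plates:** All four tops are at 58.0–58.1 mm (58 expected) and flat to 0.003 rad. Measured centres are within about 1.5 mm of the nests. One plate had been knocked about 25 mm aside earlier, so I located it again before picking it up.
- **Bystanders and arm:** The bottle, rack and pen look unmoved in the last pictures. The gripper was empty and clear of everything when I handed in.

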